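# Refill the dry box's desiccant and hold its reset key turned

## Robot

A 7-joint arm with a two-finger parallel gripper is mounted at the origin on the work surface. World frame = base frame: x ahead of the robot, y to its left, z up, the work surface at z = 0. Lengths are in m, angles in rad, forces in N, time in s.
With the tool pointing down it reaches from about 0.425 to 0.875 m from the base axis. Payload 8.4 kg.
Tool frame: the origin (TCP) lies between the finger pads; the fingertips stand arm.nose_length ahead of it and the grasp point (between the pads) lies 11 mm behind it (arm.nose_length is the distance from the TCP to the fingertips, in m); z points along the fingers, y is the line along which they close (so a half turn about z gives the same grasp; the last joint's range is limited). The gripper opens to 85 mm and grips with 20 to 120 N. Pads are 22 mm wide; open, the fingers measure 114 mm over their backs; the gripper's body (76 mm by 85 mm) begins 54 mm behind the grasp point. The pads swing forward as they close: fully open they stand 13 mm farther back than shut.
Start: joints at [-1.305, 0.333, 0.04, 1.465, -0.013, 1.343, -0.059], TCP at [0.232, 0.607, 0.239] pointing down, gripper open.
Joint ranges: [-2.58, 2.58], [-0.38, 2.09], [-1.3, 1.39], [0.25, 2.4], [-1.5, 4.64], [0.08, 2.09], [-2.65, 2.65]. Speed limits (rad/s): [2.22, 2.22, 2.79, 2.79, 3.14, 3.14, 3.14].

## Interface

Orientations are given as a rotation vector (axis times angle).
In Python, from bench import arm, viewer, hand_in gives the robot as it stands. The module is installed in compiled form; this text tells all that it offers.
- The arm moves only by the tool carry_out, never from a script. Its argument "motion" is a list of rows, each a list of 3 entries, a list of its own where there are three numbers: the gripper command: -1 is shut, 1 is fully open, values between are in proportion, then the shift along the tool's x, y, z in mm, then the turn, a rotation vector about the tool's x, y, z in degrees. A call has exactly 5 rows; each row is the pose to reach, as a shift and turn from the pose commanded when the call began, along the tool's axes at that moment; what a row does not reach only later rows make up. A row lasts 1/12 s, in which the tool goes at most 41.7 mm and 7.16 degrees, less where a joint would pass 70% of its speed; a pose out of reach is approached as far as the arm can. A call with a gripper value outside its range is refused whole. The fingers move at their own pace and stop on an object; the grip force is fixed at half the most. Time passes only in rows, so rows that repeat a pose let the fingers close, or fill a call up. It gives the time, the measured TCP pose, the force, the opening and the grip force at its end, in the units of the state.
- arm.sense(): the state, without advancing time (a new reading comes with each control period).
- viewer.get_image(name): name is "scene" or "top" or "wrist"; returns the picture (400x640x3 uint8, red, green, blue); there is no depth.
- viewer.get_calibration(name): a dict with "fx", "fy", "cx", "cy" (pixels), "extrinsics" (4x4, takes a point from world to camera coordinates). Camera axes: x right, y down, z forward; pixel columns grow to the right and rows downward; lengths in m; the calibration is good to about 2 mm. A picture is of the moment at which its call begins: read the wrist's pose just before it. get_calibration takes no time and is no camera call; for the wrist camera it gives the pose at the moment of the call.
- hand_in(): hands the job in; it is judged then, once.
The state is a dict: "time_s": time; "q": joint angles; "qvel": joint speeds; "joint_torque": joint torques, N m; "tool_pos": TCP position; "orientation": TCP orientation; "contact_force": force on the tool from outside, world axes, zero at the start; "torque": the same for the moment, N m; "gripper_width": opening from 0.0 (shut) to 1.0 (fully open); "finger_force": force on a finger pad.
Only numpy, scipy, OpenCV 4.12 (cv2) and the standard library are available. Lean on these libraries where they do the work, as an engineer would, in place of code of your own. Each camera call takes 0.05 s, during which the arm holds its last target. There are 200 camera calls.

## Task

Pick up the cup, tip all five desiccant balls from it into the open hopper on the grey dry box and stand the empty cup upright back on the shelf. Then pull the key out of its acrylic block, push it fully home in the box's lock, working it past the sticky pins, turn it a quarter clockwise to the stop, and finish while still gripping the key and holding it turned against its spring. Leave the lenses, the adapter and the hot shoe covers where they are.

Things in the scene. Friction and masses are not known exactly. Their poses are not given: they have to be found in the camera images.
- cup_center (a point): Thin aluminium cup, open at the top, loose, about 90 g, with five white balls in one layer. Outside diameter 56 mm at the foot, 72 mm at the rim; 70 mm high, wall 3 mm, floor 5 mm. This point is on its axis half-way up (35 mm); z is its axis towards the mouth. It stands upright on the shelf; it and the key block may have swapped places.
- cup: The same cup: its origin is the centre of the underside.
- ball0_center (a point): Centre of one of the five white ceramic desiccant balls, 16 mm in diameter, 10 g; they roll freely.
- ball1_center (a point): Centre of one of the five white ceramic desiccant balls, 16 mm in diameter, 10 g; they roll freely.
- ball2_center (a point): Centre of one of the five white ceramic desiccant balls, 16 mm in diameter, 10 g; they roll freely.
- ball3_center (a point): Centre of one of the five white ceramic desiccant balls, 16 mm in diameter, 10 g; they roll freely.
- ball4_center (a point): Centre of one of the five white ceramic desiccant balls, 16 mm in diameter, 10 g; they roll freely.
- hopper_floor (a point): Centre of the inside floor of the square open hopper on the +y half of the grey dry box (fixed, 200 mm x by 260 mm y by 100 mm high, black latch on its -x face, random yaw). Inside 96 x 96 mm, walls 4 mm, rim 38 mm above this point (142 mm above the shelf). Box axes: x away from the latch, z up. The lock is 132 mm away, on the -y half.
- plug_mouth (a point): Centre of the key slot's mouth, on top of the steel lock plug, 138 mm above the shelf, flush with a round collar 53 mm across. The key goes straight down. Slot 16 mm long (this point's x, turns with the plug), 7 mm wide (y), 38 mm deep, mouth bevelled. Two sticky spring pins poke in from its ends, 10 and 18 mm down: 5 to 20 N to push past, less with a wiggle.
- plug (a joint): Angle of the lock plug, rad: 0 at rest (slot along the box's x axis), grows clockwise seen from above to a hard stop at 1.57. A spring (0.08 N m/rad, friction 0.02 N m) turns it back if the key is let go. The key has about 0.15 rad of play in the slot: turn it that much further than a quarter to bring the plug to its stop.
- key_bow (a point): Centre of the key's bow (grip): black plastic slab 30 mm wide (x), 10 mm thick (y), 32 mm tall (z; up, from blade to bow). Key 30 g, standing blade-down in a slot of a clear acrylic block (56 x 56 mm, 34 mm high, fixed, random yaw), bow centre 64 mm above the shelf. Pull it straight up at least 30 mm to free it. Half a turn about z makes no difference.
- key_tip (a point): Pointed tip of the key's blade, 58 mm below the bow centre; same axes. Blade 14 mm wide (x), 5 mm thick (y), 28 mm from tip to shoulder, last 7 mm a wedge. Between blade and bow a steel neck 19 x 9 mm, 14 mm tall. Fully home, its shoulder rests on the plug: tip 28 mm below the slot's mouth, bow centre 30 mm above it.
- key: The same key: its origin is the tip of the blade.
- lens0: Black camera lens standing on step 1 of the clear acrylic risers on the left, 50 mm tall, 62 mm in diameter; origin at the centre of its underside. To be left alone.
- lens1: Black camera lens standing on step 2 of the clear acrylic risers on the left, 72 mm tall, 66 mm in diameter; origin at the centre of its underside. To be left alone.
- lens2: Black camera lens standing on step 3 of the clear acrylic risers on the left, 100 mm tall, 72 mm in diameter; origin at the centre of its underside. To be left alone.
- lens3: Black camera lens standing on step 4 of the clear acrylic risers on the left, 135 mm tall, 80 mm in diameter; origin at the centre of its underside. To be left alone.
- adapter: Aluminium lens mount adapter ring, 64 mm outside, 50 mm inside, 18 mm high, lying on the shelf at the right; origin at the centre of its underside. To be left alone.
- cover0: Metal hot shoe cover, 18 x 18 x 6 mm, in the small white ceramic bowl (96 mm across, 38 mm high, fixed). To be left alone.
- cover1: The other hot shoe cover in the bowl. To be left alone.
There are look-alikes about, which are no part of the job. Leave any blue or yellow look-alike of the cup alone.

How it is judged:
On the way, in this order (a step that is already met when the one before it is completed fails the run):
1. all five balls lie in the hopper, poured while the cup is held in the gripper above the box (horizontal distance between each of ball0_center, ball1_center, ball2_center, ball3_center, ball4_center and hopper_floor below 0.057 m and z of ball0_center in the frame of hopper_floor between 0 and 0.038 m and z of ball1_center in the frame of hopper_floor between 0 and 0.038 m and z of ball2_center in the frame of hopper_floor between 0 and 0.038 m and z of ball3_center in the frame of hopper_floor between 0 and 0.038 m and z of ball4_center in the frame of hopper_floor between 0 and 0.038 m and height (world z) of cup_center above 0.12 m and contact force between cup and the fingers above 0.5 N), for 0.1 s.
2. the cup stands upright on the shelf, let go (angle between cup_center's own z axis and vertical below 0.15 rad and height (world z) of cup_center below 0.042 m and contact force between cup and the fingers below 0.2 N), for 0.2 s.
3. the key is fully home in the lock before the lock is turned (horizontal distance between key_tip and plug_mouth below 0.005 m and z of key_tip in the frame of plug_mouth below -0.0235 m and angle between the x axis of key_tip and the x axis of plug_mouth, either way round below 0.35 rad and value of joint plug below 0.4 rad), for 0.1 s.
At the end, for the whole second after the job is handed in: The five balls lie in the hopper; the cup stands upright (within 0.15 rad) on the shelf, released; the key is home in the plug (tip at least 23.5 mm below the slot's mouth) and gripped by the fingers with more than 2 N, holding the plug turned beyond 1.3 rad (all of step 2 and horizontal distance between each of ball0_center, ball1_center, ball2_center, ball3_center, ball4_center and hopper_floor below 0.057 m and z of ball0_center in the frame of hopper_floor between 0 and 0.038 m and z of ball1_center in the frame of hopper_floor between 0 and 0.038 m and z of ball2_center in the frame of hopper_floor between 0 and 0.038 m and z of ball3_center in the frame of hopper_floor between 0 and 0.038 m and z of ball4_center in the frame of hopper_floor between 0 and 0.038 m and horizontal distance between key_tip and plug_mouth below 0.005 m and z of key_tip in the frame of plug_mouth below -0.0235 m and angle between the x axis of key_tip and the x axis of plug_mouth, either way round below 0.35 rad and contact force between key and the fingers above 2 N and value of joint plug above 1.3 rad); the arm keeps its last pose, push and grip.
It fails at once if a lens, the adapter or a hot shoe cover is moved more than 25 mm (distance of any of lens0, lens1, lens2, lens3, adapter, cover0, cover1 from where it was at the start of the episode above 0.025 m).
It also fails if it takes over 64 s, if anything falls off the work surface, if the arm or the gripper's body presses on something with over 40 N, if the wrist force passes 120 N, or if a joint passes its speed limit or range.

## Working session

There is one attempt and no reset: what is moved stays moved. The work goes in short steps, Python scripts to look and compute and a tool call to move; the robot and the scene stay as the last step left them, time stands still between calls to the robot, and variables do not carry over. Pictures are saved under pics/ and viewed, at most 10 in all, crops included, and the job is handed in when it is done.

Besides the shell and the picture viewer there is one more tool, called in YAML: its name, and indented under it one key for each argument. carry_out: Moves the arm, as the interface text tells. Its arguments: {"type":"object","properties":{"motion":{"type":"array"}},"required":["motion"]}

```bash
mkdir -p pics; cat > h.py <<'E'
import numpy as np, cv2
from bench import arm, viewer, hand_in
from scipy.spatial.transform import Rotation as R
def snap(n,f):
    c=viewer.get_calibration(n); im=viewer.get_image(n); cv2.imwrite(f'pics/{f}.png',im[:,:,::-1]); np.save(f'pics/{f}.npy',c['extrinsics']); return im,c
def onplane(c,u,v,z):
    E=np.array(c['extrinsics']); d=E[:3,:3].T@np.array([(u-c['cx'])/c['fx'],(v-c['cy'])/c['fy'],1]); o=-E[:3,:3].T@E[:3,3]
    return o+d*(z-o[2])/d[2]
def proj(c,p):
    E=np.array(c['extrinsics']); q=E[:3,:3]@np.array(p)+E[:3,3]; return c['fx']*q[0]/q[2]+c['cx'],c['fy']*q[1]/q[2]+c['cy']
E
python3 - <<'E'
from h import *
s=arm.sense();print(s, arm.nose_length)
for n in('top','scene'):
    im,c=snap(n,n+'0');E=np.array(c['extrinsics']);print(n,c['fx'],c['cx'],c['cy'],-E[:3,:3].T@E[:3,3],E[:3,:3].round(3).tolist())
E
```

```text
{'time_s': 0.0, 'q': array([-1.30519113,  0.33390221,  0.03983435,  1.46627696, -0.01340171,
        1.34331615, -0.05848175]), 'qvel': array([ 0.00159402,  0.00037127, -0.00022832,  0.00042559, -0.00097268,
        0.00018288,  0.00189227]), 'joint_torque': array([ 2.15344312e-04, -6.58563638e+01,  1.36557922e+00, -4.05560374e+01,
        1.68351451e-02,  1.25018181e-02, -3.06680462e-06]), 'tool_pos': array([0.23174056, 0.60680152, 0.23842355]), 'orientation': array([-5.69767141e-01, -3.08928711e+00,  2.55184104e-03]), 'contact_force': array([0.64238071, 0.52812656, 0.45016336]), 'torque': array([-0.05593719, -0.03189111, -0.00420584]), 'finger_force': 0.0, 'gripper_width': 1.0024339130088822} 0.008
top 452.16564618497165 322.3303323117059 197.63329290474184 [0.29644026 0.00685875 1.60330726] [[-0.014, -1.0, -0.015], [-0.986, 0.016, -0.167], [0.167, 0.012, -0.986]]
scene 367.5131353624899 314.8202958465483 203.60175211286187 [ 1.08440026 -0.23315235  0.95083055] [[0.428, 0.904, 0.008], [0.739, -0.345, -0.579], [-0.52, 0.254, -0.816]]
```

View pics/top0.png

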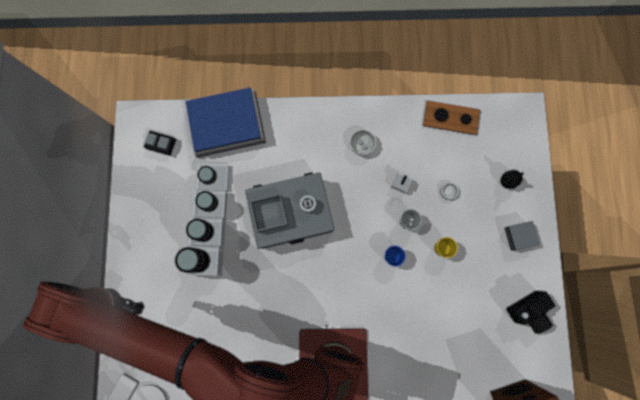

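View pics/scene0.png

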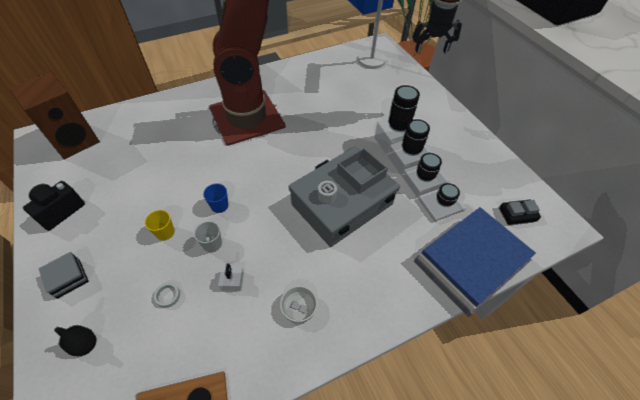

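Top view: the real cup is the grey one at (410,220). The look-alikes are blue (395,256), yellow (447,247) and the adapter ring (450,191). The key block is at (402,183), the lock at (308,203), the hopper at (270,213) and the bowl at (363,143). Next is a close crop.

```bash
python3 - <<'E'
from h import *
a=cv2.imread('pics/top0.png')[160:280,240:480]; b=cv2.imread('pics/scene0.png')[140:300,130:410]
a=cv2.resize(a,(640,320),interpolation=3); b=cv2.resize(b,(490,280),interpolation=3)
o=np.zeros((600,640,3),np.uint8);o[:320]=a;o[320:,:490]=b;cv2.imwrite('pics/crop1.png',o)
c=viewer.get_calibration('top')
for n,u,v,z in(('cup',410,220,.05),('block',401,184,.034),('lock',308,203,.138),('hop',269,213,.142),('bowl',363,143,.038),('adapter',450,191,.018),('blue',395,256,.05),('lens3',192,260,.25)):print(n,onplane(c,u,v,z).round(3))
E
```

```text
cup [ 0.476 -0.275  0.05 ]
block [ 0.606 -0.252  0.034]
lock [0.527 0.072 0.138]
hop [0.496 0.2   0.142]
bowl [ 0.757 -0.122  0.038]
adapter [ 0.581 -0.427  0.018]
blue [ 0.354 -0.218  0.05 ]
lens3 [0.343 0.415 0.25 ]
```

View pics/crop1.png

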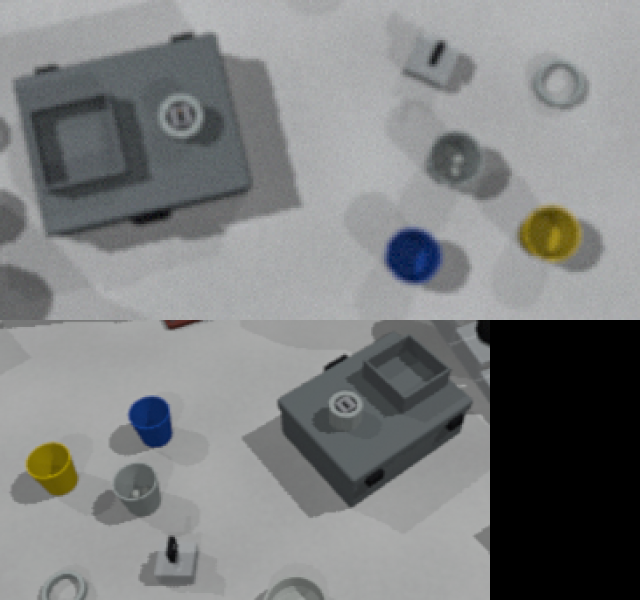

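The crop confirms it: the grey cup has white balls in it, and the blue and yellow ones are the look-alikes. The box's latch faces the robot, with a yaw of about 13°. I'll go over the hopper first and look from there, then move on to the cup.

```bash
cat >> h.py <<'E'
def ori(yaw=0,lean=0):
    """tool y (closing) at yaw from world x; lean>0: body leans to the left of closing axis"""
    y,p=np.radians(yaw),np.radians(lean)
    B=np.array([[0,1,0],[np.cos(p),0,-np.sin(p)],[-np.sin(p),0,-np.cos(p)]])
    return R.from_euler('z',y)*R.from_matrix(B)
def go(pos,rot,s=None,frm=None):
    if frm is None:
        s=s or arm.sense(); frm=(s['tool_pos'],R.from_rotvec(s['orientation']))
    d=frm[1].inv().apply(np.array(pos)-frm[0])*1000; r=np.degrees((frm[1].inv()*rot).as_rotvec())
    print('shift',d.round(1),'turn',r.round(1),'rows',round(max(np.linalg.norm(d)/41.7,np.linalg.norm(r)/7.16),1))
E
python3 - <<'E'
from h import *
s=arm.sense();r0=R.from_rotvec(s['orientation']);p0=s['tool_pos']
a=np.r_[p0[:2],.38]
go([.49,.17,.38],ori(13),frm=(a,r0))
E
```

```text
shift [-397.1 -316.     0.5] turn [-0.1  0.  56.1] rows 12.2
```

carry_out:
  motion:
    - [1,[0,0,-40],[0,0,0]]
    - [1,[0,0,-80],[0,0,0]]
    - [1,[0,0,-120],[0,0,0]]
    - [1,[0,0,-140],[0,0,0]]
    - [1,[0,0,-140],[0,0,0]]

```text
time_s: 0.52
tool_pos: [0.2324, 0.6083, 0.3851]
orientation: [0.57, 3.089, 0.012]
contact_force: [0.2, 0.4, 0.9]
gripper_width: 1.003
finger_force: 0.0
```

carry_out:
  motion:
    - [1,[-32,-25,0],[0,0,0]]
    - [1,[-64,-50,0],[0,0,0]]
    - [1,[-96,-76,0],[0,0,0]]
    - [1,[-128,-101,0],[0,0,0]]
    - [1,[-160,-127,0],[0,0,0]]

```text
time_s: 0.93
tool_pos: [0.3366, 0.4295, 0.3783]
orientation: [-0.569, -3.089, 0.002]
contact_force: [1.3, -0.3, 0.1]
gripper_width: 1.001
finger_force: 0.0
```

carry_out:
  motion:
    - [1,[-32,-25,0],[0,0,0]]
    - [1,[-64,-50,0],[0,0,0]]
    - [1,[-96,-76,0],[0,0,0]]
    - [1,[-128,-101,0],[0,0,0]]
    - [1,[-160,-127,0],[0,0,0]]

```text
time_s: 1.35
tool_pos: [0.4406, 0.2537, 0.3786]
orientation: [-0.569, -3.089, 0.001]
contact_force: [1.4, 0.7, 0.3]
gripper_width: 0.997
finger_force: 0.0
```

carry_out:
  motion:
    - [1,[-20,-15,0],[0,0,7]]
    - [1,[-40,-30,0],[0,0,14]]
    - [1,[-60,-45,0],[0,0,21]]
    - [1,[-77,-62,0],[0,0,28]]
    - [1,[-77,-62,0],[0,0,35]]

```text
time_s: 1.77
tool_pos: [0.4918, 0.1648, 0.3787]
orientation: [1.49, 2.765, -0.003]
contact_force: [-0.1, -1.1, -0.4]
gripper_width: 1.0
finger_force: 0.0
```

carry_out:
  motion:
    - [1,[0,0,0],[0,0,7]]
    - [1,[0,0,0],[0,0,14]]
    - [1,[0,0,0],[0,0,21]]
    - [1,[0,0,0],[0,0,21]]
    - [1,[0,0,0],[0,0,21]]

```text
time_s: 2.18
tool_pos: [0.4898, 0.1703, 0.3787]
orientation: [-1.949, -2.464, 0.002]
contact_force: [0.2, 1.0, -0.3]
gripper_width: 1.002
finger_force: 0.0
```

```bash
python3 - <<'E'
from h import *
s=arm.sense();print(s['tool_pos'],s['q'].round(3))
im,c=snap('wrist','w1');E=np.array(c['extrinsics']);print(c['fx'],c['cx'],c['cy'],-E[:3,:3].T@E[:3,3],E[:3,:3].round(3).tolist())
print('exp hopper',proj(c,[.496,.2,.142]),'lock',proj(c,[.527,.072,.138]))
go([.47,-.2,.35],ori(0))
E
```

```text
[0.48980328 0.17029143 0.37870147] [-0.831  0.012  0.419  1.561 -0.005  1.571 -0.18 ]
337.5261731034896 324.56053774409685 198.1625816643732 [0.47306632 0.24364765 0.51360196] [[0.973, 0.23, 0.0], [0.22, -0.93, 0.293], [0.068, -0.285, -0.956]]
exp hopper (np.float64(335.689742440216), np.float64(140.42854045203947)) lock (np.float64(335.08813531307624), np.float64(248.65210378460065))
shift [-355.7 -104.9   29. ] turn [-0.   0.  13.4] rows 8.9
```

View pics/w1.png

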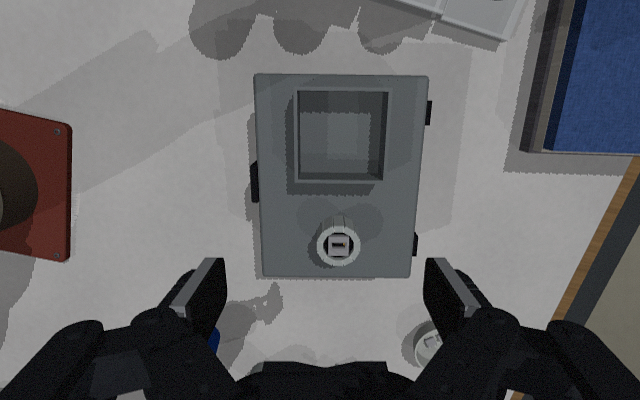

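The wrist view shows the hopper centred near (341,135), the white collar at (338,245) with its slot running along the image x axis, and the latch on the left at (254,181). I'll measure both and move over to the cup.

```bash
python3 - <<'E'
from h import *
im=cv2.imread('pics/w1.png');c=viewer.get_calibration('wrist')
g=cv2.cvtColor(im,6);m=((g>150)*255).astype(np.uint8);m[:,:300]=0;m[:,380:]=0;m[:215]=0;m[:274][275:]=0
m[275:]=0
cs=max(cv2.findContours(m,0,1)[0],key=cv2.contourArea);(u,v),ax,an=cv2.fitEllipse(cs);print('collar',u,v,ax,cv2.boundingRect(cs))
L=onplane(c,u,v,.138);print('lock',L,'dia',2*np.linalg.norm(onplane(c,u+ax[0]/2,v,.138)-L))
H=[onplane(c,*p,.142) for p in((294,86),(390,88.5),(389,183),(296,183))]
for p in H:print(p.round(4))
h=np.mean(H,0);print('hop',h,'dist',np.linalg.norm(h-L),'yaw',np.degrees(np.arctan2(*((h-L)[:2]*[-1,1]))), [np.linalg.norm(H[i]-H[i-1]).round(4) for i in range(4)])
E
```

```text
Traceback (most recent call last):
cv2.error: OpenCV(4.12.0) /io/opencv/modules/imgproc/src/shapedescr.cpp:361: error: (-201:Incorrect size of input array) There should be at least 5 points to fit the ellipse in function 'fitEllipseNoDirect'
```

carry_out:
  motion:
    - [1,[-40,-12,0],[0,0,0]]
    - [1,[-80,-24,0],[0,0,0]]
    - [1,[-120,-36,0],[0,0,0]]
    - [1,[-160,-48,0],[0,0,0]]
    - [1,[-200,-58,0],[0,0,0]]

```text
time_s: 2.65
tool_pos: [0.4781, -0.0396, 0.3793]
orientation: [-1.948, -2.464, -0.001]
contact_force: [0.4, -0.0, 0.5]
gripper_width: 0.998
finger_force: 0.0
```

carry_out:
  motion:
    - [1,[-40,-12,10],[0,0,5]]
    - [1,[-80,-24,20],[0,0,10]]
    - [1,[-120,-36,30],[0,0,13]]
    - [1,[-156,-47,30],[0,0,13]]
    - [1,[-156,-47,30],[0,0,13]]

```text
time_s: 3.07
tool_pos: [0.4656, -0.2087, 0.3491]
orientation: [2.226, 2.215, -0.003]
contact_force: [-0.8, -0.8, 0.6]
gripper_width: 1.004
finger_force: 0.0
```

```bash
python3 - <<'E'
from h import *
s=arm.sense();print(s['tool_pos'],s['q'].round(3),s['orientation'])
im,c=snap('wrist','w2')
print('exp cup',proj(c,[.476,-.275,.07]),'block',proj(c,[.606,-.252,.034]))
E
```

```text
[ 0.46560798 -0.20872553  0.34914631] [-0.498 -0.032  0.824  1.651  0.026  1.512  0.319] [ 2.22602595  2.21480697 -0.00258132]
exp cup (np.float64(332.2328808070287), np.float64(208.72037907316783)) block (np.float64(426.04973217645335), np.float64(183.96301445134338))
```

View pics/w2.png

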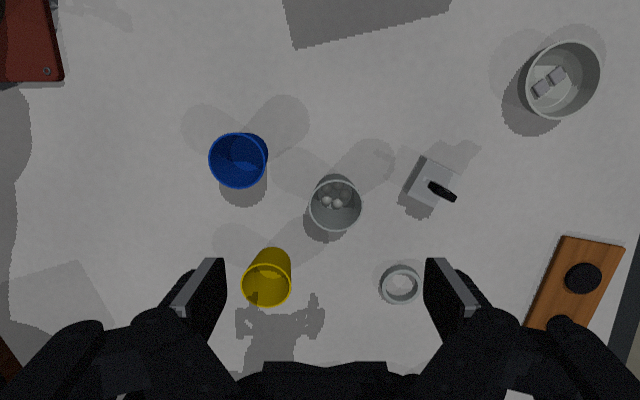

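The wrist view shows the cup rim centred near (335,205) with the balls inside. The key bow's top is at (441,191) on a block turned about 28°, blue is at (238,160) and yellow at (267,278). Now computing positions.

```bash
python3 - <<'E'
from h import *
c=viewer.get_calibration('wrist')
c1=dict(c,extrinsics=np.load('pics/w1.npy'));c2=dict(c,extrinsics=np.load('pics/w2.npy'))
g=cv2.cvtColor(cv2.imread('pics/w1.png'),6)
m=((g>115)*255).astype(np.uint8);k=np.zeros_like(m);cv2.circle(k,(338,245),30,255,-1);m&=k
cs=max(cv2.findContours(m,0,1)[0],key=cv2.contourArea);(u,v),ax,an=cv2.fitEllipse(cs);print('collar',u,v,ax,an)
L=onplane(c1,u,v,.138);print('lock',L,'dia',2*np.linalg.norm(onplane(c1,u+ax[0]/2,v,.138)-L))
H=[onplane(c1,*p,.142) for p in((294,86),(390,88.5),(389,183),(296,183))]
for p in H:print(p.round(4))
h=np.mean(H,0);print('hop',h,'dist',np.linalg.norm(h-L),'yaw',np.degrees(np.arctan2(*((h-L)[:2]*[-1,1]))), [np.linalg.norm(H[i]-H[i-1]).round(4) for i in range(4)])
print('cup',onplane(c2,335.5,205,.07),onplane(c2,310,205,.07),onplane(c2,361,205,.07))
g=cv2.cvtColor(cv2.imread('pics/w2.png'),6)
m=((g<45)*255).astype(np.uint8);k=np.zeros_like(m);cv2.circle(k,(441,191),22,255,-1);m&=k
cs=max(cv2.findContours(m,0,1)[0],key=cv2.contourArea);print('key',cv2.minAreaRect(cs),cv2.contourArea(cs))
im=cv2.imread('pics/w2.png');a=cv2.resize(im[165:245,295:375],(300,300),interpolation=2);b=cv2.resize(im[145:225,395:475],(300,300),interpolation=2)
d=cv2.resize(cv2.imread('pics/w1.png')[205:285,298:378],(300,300),interpolation=2);e=np.zeros_like(d)
cv2.imwrite('pics/crop2.png',np.vstack([np.hstack([a,b]),np.hstack([d,e])]))
E
```

```text
collar 338.1759338378906 245.5037841796875 (39.10692596435547, 42.95664596557617) 87.03659057617188
lock [0.5296496  0.07693979 0.138     ] dia 0.04755894498155154
[0.44   0.2448 0.142 ]
[0.5384 0.2656 0.142 ]
[0.5665 0.1673 0.142 ]
[0.4637 0.143  0.142 ]
hop [0.50213475 0.20516924 0.142     ] dist 0.13120921915582345 yaw 12.110609657661076 [np.float64(0.1046), np.float64(0.1005), np.float64(0.1022), np.float64(0.1056)]
cup [ 0.48021021 -0.26994681  0.07      ] [ 0.44728471 -0.26977114  0.07      ] [ 0.51314101 -0.27012252  0.07      ]
key ((441.8000183105469, 191.40000915527344), (30.410520553588867, 8.944271087646484), 26.56505012512207) 231.0
```

View pics/crop2.png

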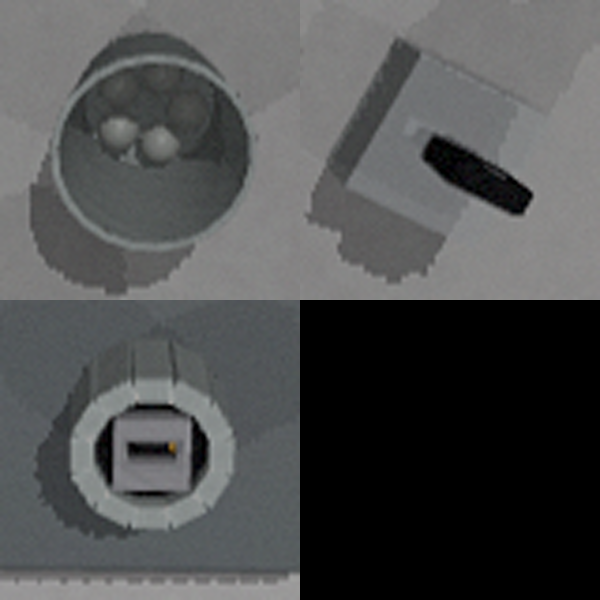

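The crop confirms five white balls in the cup. The key's bow lies along a line about 27° below image right, and the slot runs along the box's x axis. Now tilting for the leaned grasp.

```bash
python3 - <<'E'
from h import *
go([.480,-.202,.141],ori(0,35))
E
```

```text
shift [  3.1  13.2 208.2] turn [ -0.1 -34.9  -0.1] rows 5.0
```

carry_out:
  motion:
    - [1,[0,4,40],[0,-7,0]]
    - [1,[1,8,80],[0,-14,0]]
    - [1,[2,11,120],[0,-21,0]]
    - [1,[3,13,160],[0,-28,0]]
    - [1,[3,14,200],[0,-35,0]]

```text
time_s: 3.53
tool_pos: [0.4838, -0.1952, 0.1486]
orientation: [1.861, 1.877, -0.586]
contact_force: [2.0, 1.0, -0.8]
gripper_width: 0.998
finger_force: 0.0
```

```bash
python3 - <<'E'
from h import *
s=arm.sense();print(s['q'].round(2),s['tool_pos'])
go([.480,-.279,.031],ori(0,35))
E
```

```text
[-0.66  0.15  0.59  2.07  0.61  1.08 -0.39] [ 0.48376327 -0.19519394  0.14858933]
shift [ -0.9  -4.9 144.4] turn [0.4 0.1 0.3] rows 3.5
```

carry_out:
  motion:
    - [1,[0,0,30],[0,0,0]]
    - [1,[0,0,60],[0,0,0]]
    - [1,[0,0,80],[0,0,0]]
    - [1,[0,0,80],[0,0,0]]
    - [1,[0,0,80],[0,0,0]]

```text
time_s: 3.95
tool_pos: [0.482, -0.2429, 0.0834]
orientation: [1.869, 1.877, -0.593]
contact_force: [1.3, -0.7, 0.8]
gripper_width: 1.001
finger_force: 0.0
```

```bash
python3 - <<'E'
from h import *
go([.480,-.279,.031],ori(0,35))
im,c=snap('wrist','w3');print(arm.sense()['tool_pos'])
print(proj(c,[.48,-.27,.07]))
E
```

```text
shift [ 0.5 -1.9 63.6] turn [-0.   0.   0.3] rows 1.5
[ 0.48292087 -0.24234861  0.08417603]
(np.float64(319.9993392838944), np.float64(269.6810477386652))
```

View pics/w3.png

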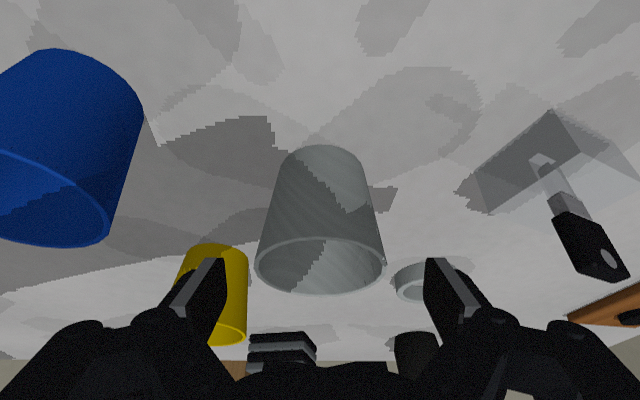

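The cup rim is at (320,265), against a prediction of (320,270), and sits centred between the fingers at (224) and (426). Advancing and closing.

carry_out:
  motion:
    - [1,[0,-1,25],[0,0,0]]
    - [1,[0,-2,45],[0,0,0]]
    - [1,[0,-2,58],[0,0,0]]
    - [1,[0,-2,64],[0,0,0]]
    - [1,[0,-2,64],[0,0,0]]

```text
time_s: 4.42
tool_pos: [0.481, -0.2795, 0.0316]
orientation: [1.87, 1.875, -0.59]
contact_force: [-0.9, -0.0, 0.5]
gripper_width: 0.998
finger_force: 0.0
```

carry_out:
  motion:
    - [-1,[0,0,0],[0,0,0]]
    - [-1,[0,0,0],[0,0,0]]
    - [-1,[0,0,0],[0,0,0]]
    - [-1,[0,0,0],[0,0,0]]
    - [-1,[0,0,0],[0,0,0]]

```text
time_s: 4.83
tool_pos: [0.4815, -0.2792, 0.033]
orientation: [1.87, 1.873, -0.588]
contact_force: [-5.0, 3.2, 12.6]
gripper_width: 0.792
finger_force: 62.0
```

```bash
python3 - <<'E'
from h import *
s=arm.sense();print(s['tool_pos'],s['contact_force'],s['q'].round(2))
im,c=snap('wrist','w4')
E
```

```text
[ 0.48150692 -0.27919243  0.03297642] [-4.99196003  3.17739842 12.64366863] [-0.49  0.4   0.64  2.13  0.6   0.71 -0.36]
```

Gripped at 67 mm, which is right for that height. Lifting and computing the pour poses.

carry_out:
  motion:
    - [-1,[-6,0,-8],[0,0,0]]
    - [-1,[-23,0,-33],[0,0,0]]
    - [-1,[-46,0,-66],[0,0,0]]
    - [-1,[-69,0,-98],[0,0,0]]
    - [-1,[-92,0,-131],[0,0,0]]

```text
time_s: 5.3
tool_pos: [0.48, -0.2797, 0.194]
orientation: [1.871, 1.875, -0.588]
contact_force: [2.2, 0.3, -1.7]
gripper_width: 0.79
finger_force: 66.7
```

carry_out:
  motion:
    - [-1,[-15,0,-21],[0,0,0]]
    - [-1,[-34,0,-49],[0,0,0]]
    - [-1,[-34,0,-49],[0,0,0]]
    - [-1,[-34,0,-49],[0,0,0]]
    - [-1,[-34,0,-49],[0,0,0]]

```text
time_s: 5.72
tool_pos: [0.4803, -0.2792, 0.2509]
orientation: [1.871, 1.875, -0.588]
contact_force: [-1.1, 0.8, -1.9]
gripper_width: 0.791
finger_force: 67.3
```

```bash
cat >> h.py <<'E'
T0=np.array([.4815,-.2795,.032]); C0=np.array([.4805,-.2695,0])   # grasp: TCP, cup foot
cupoff=ori(0,35).inv().apply(C0-T0)   # cup foot in tool frame
axt=ori(0,35).inv().apply([0,0,1])
lipt=cupoff+.070*axt+.036*ori(0,35).inv().apply([0,-1,0])
LOCK=np.array([.530,.0762,.138]); HOP=np.array([.502,.2045,.104]); YAW=12
def lippose(lip,lean,yaw=YAW):
    r=ori(yaw,lean); return np.array(lip)-r.apply(lipt), r
E
python3 - <<'E'
from h import *
s=arm.sense();print(s['tool_pos'],s['gripper_width'],s['finger_force'])
by=R.from_euler('z',YAW,degrees=True).apply([0,1,0])
r=ori(YAW,35); p0=HOP+by*.03-r.apply(cupoff); p0[2]=.26;print('carry',p0)
go(p0,r)
a=lippose(HOP+by*.012+[0,0,.12],-40);print('A',a[0]);go(*a,frm=(p0,r))
b=lippose(HOP+by*.012+[0,0,.064],-40);print('B',b[0]);go(*b,frm=a)
d=lippose(HOP+by*.012+[0,0,.064],-73);print('C',d[0]);go(*d,frm=b)
E
```

```text
[ 0.48030077 -0.27922554  0.25094981] 0.7910842947164791 67.25314598414116
carry [0.49881991 0.22427086 0.26      ]
shift [ 407.6   19.6 -295.6] turn [-6.8 -0.1 -9.7] rows 12.1
A [0.49145267 0.25893101 0.23927895]
shift [40.9 -0.  -3.4] turn [-0. 75. -0.] rows 10.5
B [0.49145267 0.25893101 0.18327895]
shift [-36.    0.   42.9] turn [0. 0. 0.] rows 1.3
C [0.4946397  0.24393721 0.20447012]
shift [  1.9   0.  -26.1] turn [ 0. 33. -0.] rows 4.6
```

carry_out:
  motion:
    - [-1,[14,1,-10],[0,0,0]]
    - [-1,[38,2,-28],[0,0,0]]
    - [-1,[68,3,-49],[0,0,0]]
    - [-1,[98,5,-71],[0,0,0]]
    - [-1,[128,6,-93],[0,0,0]]

```text
time_s: 6.13
tool_pos: [0.4852, -0.1201, 0.2527]
orientation: [1.871, 1.874, -0.593]
contact_force: [0.9, -0.2, -1.7]
gripper_width: 0.795
finger_force: 67.3
```

carry_out:
  motion:
    - [-1,[30,1,-22],[0,0,0]]
    - [-1,[60,3,-44],[0,0,0]]
    - [-1,[90,4,-66],[0,0,0]]
    - [-1,[120,6,-87],[0,0,0]]
    - [-1,[150,7,-109],[0,0,0]]

```text
time_s: 6.55
tool_pos: [0.4921, 0.0654, 0.2557]
orientation: [1.87, 1.875, -0.594]
contact_force: [1.4, -0.6, -0.8]
gripper_width: 0.793
finger_force: 67.3
```

carry_out:
  motion:
    - [-1,[28,1,-20],[0,0,0]]
    - [-1,[56,3,-40],[-1,0,-2]]
    - [-1,[84,4,-60],[-3,0,-5]]
    - [-1,[110,6,-80],[-5,0,-8]]
    - [-1,[130,7,-94],[-7,0,-10]]

```text
time_s: 6.97
tool_pos: [0.499, 0.2272, 0.2578]
orientation: [1.635, 2.044, -0.519]
contact_force: [0.7, 0.1, -1.7]
gripper_width: 0.789
finger_force: 67.3
```

```bash
python3 - <<'E'
from h import *
s=arm.sense();print(s['tool_pos'],s['gripper_width'],s['q'].round(2))
by=R.from_euler('z',YAW,degrees=True).apply([0,1,0])
go(*lippose(HOP+by*.012+[0,0,.12],-40))
E
```

```text
[0.49895254 0.22724573 0.25783159] 0.7885131499992115 [-1.04  0.31  0.26  1.61  0.43  1.58 -0.62]
shift [37.3 -0.3 -3.5] turn [-0.2 75.1  0.7] rows 10.5
```

carry_out:
  motion:
    - [-1,[4,0,0],[0,6,0]]
    - [-1,[8,0,-1],[0,13,0]]
    - [-1,[12,0,-1],[0,20,0]]
    - [-1,[16,0,-2],[0,27,0]]
    - [-1,[18,0,-2],[0,34,0]]

```text
time_s: 7.38
tool_pos: [0.4963, 0.2403, 0.2508]
orientation: [1.964, 2.439, -0.01]
contact_force: [-0.5, -0.3, -2.3]
gripper_width: 0.789
finger_force: 67.4
```

```bash
python3 - <<'E'
from h import *
s=arm.sense();print(s['tool_pos'],s['gripper_width'],s['q'].round(2))
by=R.from_euler('z',YAW,degrees=True).apply([0,1,0])
go(*lippose(HOP+by*.012+[0,0,.09],-40))
E
```

```text
[0.49626816 0.24032073 0.2507641 ] 0.789321215788412 [-0.81  0.12  0.3   1.7  -0.03  1.32 -0.29]
shift [19.7 -0.8 41.2] turn [-0.  40.7  0.3] rows 5.7
```

carry_out:
  motion:
    - [-1,[4,0,6],[0,6,0]]
    - [-1,[8,0,14],[0,12,0]]
    - [-1,[12,0,24],[0,19,0]]
    - [-1,[16,0,34],[0,26,0]]
    - [-1,[19,-1,40],[0,33,0]]

```text
time_s: 7.8
tool_pos: [0.4915, 0.2569, 0.2098]
orientation: [-1.672, -2.072, -0.485]
contact_force: [-0.4, 0.2, -2.9]
gripper_width: 0.79
finger_force: 67.5
```

```bash
python3 - <<'E'
from h import *
s=arm.sense();print(s['tool_pos'],s['gripper_width'],s['q'].round(2))
by=R.from_euler('z',YAW,degrees=True).apply([0,1,0])
q=lippose(HOP+by*.012+[0,0,.063],-45);go(*q)
go(*lippose(HOP+by*.012+[0,0,.063],-75),frm=q)
im,c=snap('wrist','w5');im2,c2=snap('scene','s2')
cv2.imwrite('pics/c5.png',np.hstack([cv2.resize(im,(400,250)),cv2.resize(im2[100:250,240:480],(400,250))])[:,:,::-1])
E
```

```text
[0.49154786 0.25688226 0.20979468] 0.7903840715501053 [-0.56  0.17  0.37  1.87 -0.67  1.22  0.3 ]
shift [-12.3   0.3  20.4] turn [-0.  12.7  0.2] rows 1.8
shift [  2.3  -0.  -23.7] turn [-0. 30.  0.] rows 4.2
```

View pics/c5.png

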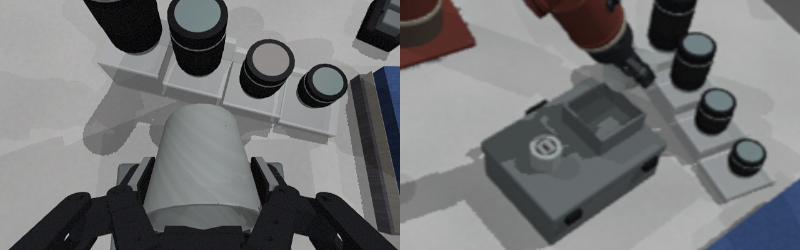

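The wrist view shows the cup still gripped and tilted, clear of the lenses. Before going on, I'll check numerically where the tool should appear in the scene picture.

```bash
python3 - <<'E'
from h import *
c=viewer.get_calibration('scene');s=arm.sense();r=R.from_rotvec(s['orientation']);p=s['tool_pos']
print(r.as_matrix().round(2).tolist());
for d in(0,-.1,-.2):print(d,proj(c,p+r.apply([0,0,d])))
im=cv2.imread('pics/s2.png');
for d in(0,-.1,-.2):
    u,v=map(int,proj(c,p+r.apply([0,0,d])));print(im[v,u])
a=cv2.imread('pics/scene0.png');df=cv2.absdiff(a,im).max(2)>40;ys,xs=np.nonzero(df);print(xs.min(),xs.max(),ys.min(),ys.max(),df.sum())
E
```

```text
[[-0.17, 0.98, -0.11], [0.83, 0.21, 0.52], [0.53, -0.01, -0.85]]
0 (np.float64(378.0479541011183), np.float64(141.4785374259831))
-0.1 (np.float64(367.99923709243905), np.float64(126.92688842360344))
-0.2 (np.float64(355.8943229502215), np.float64(109.39763950064639))
[24 20 19]
[77 86 89]
[23 26 52]
86 461 0 256 12832
```

The projection agrees with the picture. Positioning the lip, then pouring.

carry_out:
  motion:
    - [-1,[-3,0,5],[0,3,0]]
    - [-1,[-6,0,10],[0,6,0]]
    - [-1,[-9,0,16],[0,9,0]]
    - [-1,[-12,0,20],[0,13,0]]
    - [-1,[-12,0,20],[0,13,0]]

```text
time_s: 8.32
tool_pos: [0.4899, 0.2565, 0.1841]
orientation: [-1.543, -1.909, -0.629]
contact_force: [-1.7, -0.3, -1.8]
gripper_width: 0.791
finger_force: 67.3
```

carry_out:
  motion:
    - [-1,[1,0,-4],[0,5,0]]
    - [-1,[2,0,-8],[0,10,0]]
    - [-1,[2,0,-12],[0,15,0]]
    - [-1,[2,0,-17],[0,21,0]]
    - [-1,[2,0,-22],[0,27,0]]

```text
time_s: 8.73
tool_pos: [0.4936, 0.2449, 0.2049]
orientation: [-1.247, -1.554, -0.903]
contact_force: [0.2, 0.4, -1.6]
gripper_width: 0.793
finger_force: 67.4
```

```bash
python3 - <<'E'
from h import *
s=arm.sense();r=R.from_rotvec(s['orientation']);print(s['tool_pos'],s['contact_force'],s['gripper_width'],s['q'].round(2),'lip',s['tool_pos']+r.apply(lipt),'cup axis',r.apply(axt))
E
```

```text
[0.49357661 0.2448547  0.2049294 ] [ 0.15606475  0.35290125 -1.58692142] 0.7932199822604544 [-0.2   0.5   0.33  1.91 -1.24  1.65  0.9 ] lip [0.49879514 0.21656522 0.16896453] cup axis [ 0.20788669 -0.9335093  -0.29213613]
```

carry_out:
  motion:
    - [-1,[0,0,0],[0,2,0]]
    - [-1,[0,0,0],[0,4,0]]
    - [-1,[0,0,0],[0,4,0]]
    - [-1,[0,0,0],[0,4,0]]
    - [-1,[0,0,0],[0,4,0]]

```text
time_s: 9.15
tool_pos: [0.4941, 0.245, 0.2049]
orientation: [-1.205, -1.501, -0.94]
contact_force: [-0.5, 0.5, -1.4]
gripper_width: 0.791
finger_force: 67.3
```

carry_out:
  motion:
    - [-1,[0,0,0],[0,0,0]]
    - [-1,[0,0,0],[0,0,0]]
    - [-1,[0,0,0],[0,0,0]]
    - [-1,[0,0,0],[0,0,0]]
    - [-1,[0,0,0],[0,0,0]]

```text
time_s: 9.57
tool_pos: [0.4944, 0.2441, 0.2043]
orientation: [-1.206, -1.498, -0.942]
contact_force: [1.0, 0.3, -0.3]
gripper_width: 0.795
finger_force: 67.3
```

```bash
python3 - <<'E'
from h import *
im,c=snap('scene','s3');im2,c2=snap('top','t3')
u,v=map(int,proj(c,HOP));u2,v2=map(int,proj(c2,HOP));print(u,v,u2,v2)
cv2.imwrite('pics/c6.png',np.hstack([cv2.resize(im[v-50:v+50,u-50:u+50],(400,400),interpolation=2),cv2.resize(im2[v2-40:v2+40,u2-40:u2+40],(400,400),interpolation=2)])[:,:,::-1])
for n,i,(a,b) in(('s',im,(u,v)),('t',im2,(u2,v2))):
    w=(i[b-25:b+25,a-25:a+25].min(2)>150); print(n,w.sum(),cv2.connectedComponents(w.astype(np.uint8))[0]-1)
s=arm.sense();go(s['tool_pos']+[0,0,.08],ori(12,35))
E
```

```text
361 173 269 212
s 5 2
t 139 4
shift [ 77.6  -0.  -19.4] turn [-1.00e-01 -1.11e+02  3.00e-01] rows 15.5
```

View pics/c6.png

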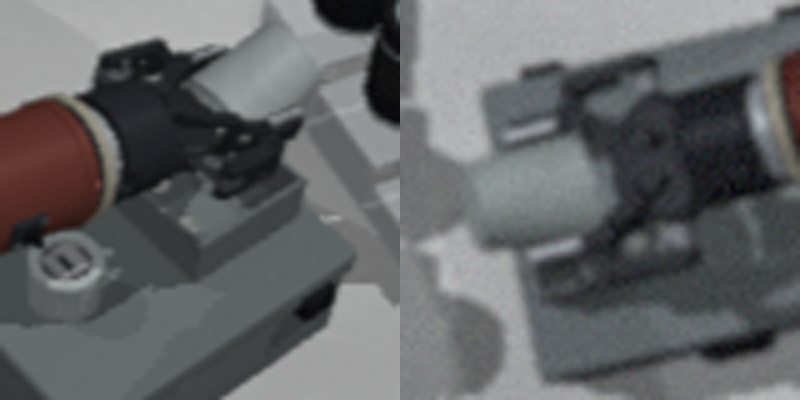

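White balls are visible in the hopper at (635,243) and (680,235) of the top crop, with the rest hidden under the gripper. I'll lift, right the cup, and count the balls numerically.

carry_out:
  motion:
    - [-1,[16,0,-4],[0,0,0]]
    - [-1,[32,0,-8],[0,-6,0]]
    - [-1,[48,0,-12],[0,-12,0]]
    - [-1,[64,0,-16],[0,-19,0]]
    - [-1,[78,0,-19],[0,-26,0]]

```text
time_s: 10.08
tool_pos: [0.4953, 0.2431, 0.2858]
orientation: [-1.495, -1.849, -0.694]
contact_force: [0.6, 1.3, -1.3]
gripper_width: 0.79
finger_force: 67.2
```

carry_out:
  motion:
    - [-1,[0,0,0],[0,-7,0]]
    - [-1,[0,0,0],[0,-14,0]]
    - [-1,[0,0,0],[0,-21,0]]
    - [-1,[0,0,0],[0,-28,0]]
    - [-1,[0,0,0],[0,-35,0]]

```text
time_s: 10.5
tool_pos: [0.495, 0.244, 0.2862]
orientation: [-1.842, -2.284, -0.243]
contact_force: [-0.1, -0.9, -2.2]
gripper_width: 0.793
finger_force: 67.2
```

carry_out:
  motion:
    - [-1,[0,0,0],[0,-7,0]]
    - [-1,[0,0,0],[0,-14,0]]
    - [-1,[0,0,0],[0,-21,0]]
    - [-1,[0,0,0],[0,-28,0]]
    - [-1,[0,0,0],[0,-35,0]]

```text
time_s: 10.92
tool_pos: [0.4945, 0.245, 0.2858]
orientation: [1.787, 2.217, -0.316]
contact_force: [-0.1, -0.3, -2.2]
gripper_width: 0.791
finger_force: 67.2
```

```bash
python3 - <<'E'
from h import *
s=arm.sense();print(s['tool_pos'],s['q'].round(2),s['gripper_width'])
by=R.from_euler('z',YAW,degrees=True).apply([0,1,0])
# target above the original spot
go(np.array([.481,-.2795,.26]),ori(0,35))
E
```

```text
[0.49447847 0.24495134 0.28584662] [-0.89  0.2   0.18  1.58  0.27  1.53 -0.53] 0.7905377025876805
shift [-469.2 -124.9  200.4] turn [  5.9 -14.7  10.8] rows 12.6
```

carry_out:
  motion:
    - [-1,[-35,-9,15],[0,0,0]]
    - [-1,[-71,-19,30],[0,0,0]]
    - [-1,[-107,-28,46],[0,0,0]]
    - [-1,[-142,-38,61],[0,0,0]]
    - [-1,[-178,-47,76],[0,0,0]]

```text
time_s: 11.33
tool_pos: [0.4887, 0.044, 0.2734]
orientation: [1.79, 2.223, -0.317]
contact_force: [0.6, 1.0, 0.3]
gripper_width: 0.791
finger_force: 67.3
```

carry_out:
  motion:
    - [-1,[-35,-9,15],[0,0,0]]
    - [-1,[-71,-19,30],[0,0,0]]
    - [-1,[-107,-28,46],[0,0,0]]
    - [-1,[-142,-38,61],[0,0,0]]
    - [-1,[-178,-47,76],[0,0,0]]

```text
time_s: 11.75
tool_pos: [0.4838, -0.155, 0.2631]
orientation: [1.79, 2.222, -0.315]
contact_force: [1.5, -0.8, -0.7]
gripper_width: 0.788
finger_force: 67.3
```

```bash
python3 - <<'E'
from h import *
im,c=snap('scene','s4');im2,c2=snap('top','t4')
u,v=map(int,proj(c,HOP));u2,v2=map(int,proj(c2,HOP))
A=cv2.resize(im[v-30:v+30,u-35:u+35],(466,400),interpolation=2);B=cv2.resize(im2[v2-25:v2+25,u2-20:u2+20],(320,400),interpolation=2)
cv2.imwrite('pics/c7.png',np.hstack([A,B])[:,:,::-1])
for n,i,cc,o in(('t',im2,c2,'top0'),('s',im,c,'scene0')):
    g=i.min(2)
    m=np.zeros(g.shape,np.uint8);cv2.fillPoly(m,[np.array([proj(cc,HOP+R.from_euler('z',YAW,degrees=True).apply([.046*a,.046*b,.008])) for a,b in((1,1),(1,-1),(-1,-1),(-1,1))]).astype(np.int32)],1)
    w=((g>125)&(m>0)).astype(np.uint8);k,l,st,ce=cv2.connectedComponentsWithStats(w)
    for j in range(1,k):
        if st[j,4]>3:print(n,st[j,4],ce[j].round(1),onplane(cc,*ce[j],.112).round(3))
s=arm.sense();print(s['tool_pos'])
go(np.array([.481,-.2795,.26]),ori(0,35))
E
```

```text
t 11 [275.8 207.2] [0.519 0.181 0.112]
t 9 [280.1 210.3] [0.508 0.167 0.112]
t 7 [281.7 217. ] [0.486 0.161 0.112]
t 8 [275.1 220.1] [0.476 0.183 0.112]
t 4 [282.5 221.5] [0.471 0.159 0.112]
s 11 [350.9 167.6] [0.476 0.183 0.112]
s 12 [357.8 178.1] [0.52  0.182 0.112]
[ 0.4825502  -0.16017316  0.26345542]
shift [-108.3  -25.8   43.1] turn [  5.4 -14.9  10.4] rows 2.9
```

View pics/c7.png

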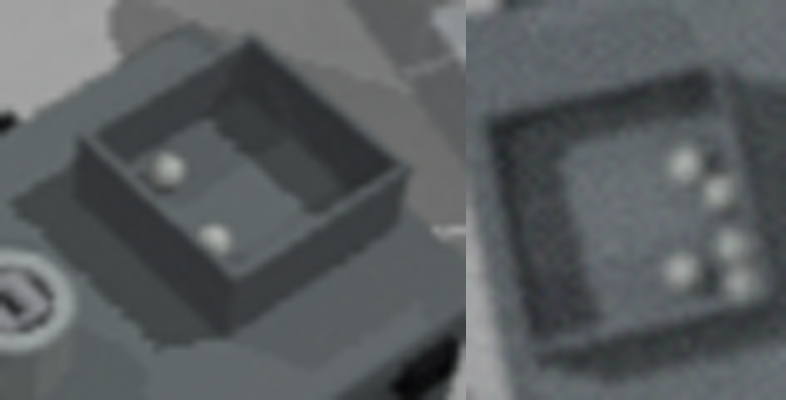

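All five balls are in the hopper: the top crop shows five blobs and their positions all fall inside it. Now putting the cup back where it stood.

carry_out:
  motion:
    - [-1,[-27,-6,11],[1,-4,3]]
    - [-1,[-54,-13,22],[3,-8,6]]
    - [-1,[-81,-20,32],[4,-12,8]]
    - [-1,[-108,-26,43],[5,-15,10]]
    - [-1,[-108,-26,43],[5,-15,10]]

```text
time_s: 12.27
tool_pos: [0.4823, -0.2759, 0.259]
orientation: [1.855, 1.88, -0.589]
contact_force: [-1.2, -0.2, -1.0]
gripper_width: 0.793
finger_force: 67.3
```

```bash
python3 - <<'E'
from h import *
s=arm.sense();print(s['tool_pos'],s['contact_force'])
go(np.array([.481,-.2795,.045]),ori(0,35))
E
```

```text
[ 0.48229166 -0.27590439  0.25896527] [-1.21579799 -0.20160408 -1.0220244 ]
shift [120.6  -1.5 176.7] turn [0.5 0.3 0.6] rows 5.1
```

carry_out:
  motion:
    - [-1,[20,0,30],[0,0,0]]
    - [-1,[46,0,66],[0,0,0]]
    - [-1,[70,-1,102],[0,0,0]]
    - [-1,[94,-1,138],[0,0,0]]
    - [-1,[116,-1,169],[0.5,0.3,0.6]]

```text
time_s: 12.68
tool_pos: [0.4832, -0.2738, 0.0554]
orientation: [1.87, 1.88, -0.58]
contact_force: [1.2, 0.2, -0.1]
gripper_width: 0.794
finger_force: 67.3
```

carry_out:
  motion:
    - [-1,[3,0,5],[0,0,0]]
    - [-1,[6,0,9],[0,0,0]]
    - [-1,[8,0,12],[0,0,0]]
    - [-1,[8,0,12],[0,0,0]]
    - [-1,[8,0,12],[0,0,0]]

```text
time_s: 13.1
tool_pos: [0.4853, -0.2745, 0.0448]
orientation: [1.868, 1.878, -0.578]
contact_force: [0.2, -0.6, -1.1]
gripper_width: 0.795
finger_force: 67.3
```

```bash
python3 - <<'E'
from h import *
s=arm.sense();print(s['tool_pos'],s['contact_force'])
go(np.array([.481,-.2795,.032]),ori(0,35))
E
```

```text
[ 0.48531125 -0.2745047   0.04483893] [ 0.1904551  -0.60548687 -1.11222188]
shift [ 3.2 -4.4 13.4] turn [ 0.5 -0.3  0.1] rows 0.3
```

carry_out:
  motion:
    - [-1,[2,0,3],[0,0,0]]
    - [-1,[4,0,6],[0,0,0]]
    - [-1,[6,0,9],[0,0,0]]
    - [-1,[6,0,9],[0,0,0]]
    - [-1,[6,0,9],[0,0,0]]

```text
time_s: 13.52
tool_pos: [0.4845, -0.2748, 0.033]
orientation: [1.868, 1.879, -0.582]
contact_force: [-4.6, 6.1, 14.4]
gripper_width: 0.793
finger_force: 67.4
```

carry_out:
  motion:
    - [-1,[0.6,0,0.8],[0,0,0]]
    - [-1,[1.1,0,1.6],[0,0,0]]
    - [-1,[1.1,0,1.6],[0,0,0]]
    - [-1,[1.1,0,1.6],[0,0,0]]
    - [-1,[1.1,0,1.6],[0,0,0]]

```text
time_s: 13.93
tool_pos: [0.4846, -0.2752, 0.0328]
orientation: [1.868, 1.877, -0.584]
contact_force: [-15.0, 16.5, 44.8]
gripper_width: 0.792
finger_force: 68.2
```

It's firmly on the shelf. I'll ease off, open, and back out along the tool axis.

carry_out:
  motion:
    - [-1,[-1.2,0,-1.8],[0,0,0]]
    - [-1,[-1.2,0,-1.8],[0,0,0]]
    - [1,[-1.2,0,-1.8],[0,0,0]]
    - [1,[-1.2,0,-1.8],[0,0,0]]
    - [1,[-1.2,0,-1.8],[0,0,0]]

```text
time_s: 14.35
tool_pos: [0.4837, -0.2747, 0.0319]
orientation: [1.868, 1.88, -0.583]
contact_force: [0.9, 0.1, -0.2]
gripper_width: 1.0
finger_force: 0.0
```

carry_out:
  motion:
    - [1,[0,0,0],[0,0,0]]
    - [1,[0,0,0],[0,0,0]]
    - [1,[0,0,-10],[0,0,0]]
    - [1,[0,0,-25],[0,0,0]]
    - [1,[0,0,-50],[0,0,0]]

```text
time_s: 14.77
tool_pos: [0.4821, -0.2466, 0.0732]
orientation: [1.87, 1.879, -0.587]
contact_force: [-0.1, -0.4, 0.7]
gripper_width: 0.998
finger_force: 0.0
```

carry_out:
  motion:
    - [1,[0,0,-30],[0,0,0]]
    - [1,[0,0,-60],[0,0,0]]
    - [1,[0,0,-60],[0,0,0]]
    - [1,[0,0,-60],[0,0,0]]
    - [1,[0,0,-60],[0,0,0]]

```text
time_s: 15.18
tool_pos: [0.4831, -0.212, 0.1225]
orientation: [1.869, 1.88, -0.582]
contact_force: [-0.4, 0.2, -0.3]
gripper_width: 1.001
finger_force: 0.0
```

```bash
python3 - <<'E'
from h import *
s=arm.sense();print(s['tool_pos'],s['q'].round(2))
im,c=snap('wrist','w6')
print('cup rim exp',proj(c,[.484,-.265,.07]))
# key rough
cw=dict(c,extrinsics=np.load('pics/w2.npy'));K=onplane(cw,441.8,191.4,.080);print('key',K)
a=np.array([onplane(cw,441.8+d*np.cos(.4636),191.4+d*np.sin(.4636),.08) for d in(-10,10)]);d=a[1]-a[0];print('keyaxis',np.degrees(np.arctan2(d[1],d[0])))
E
```

```text
[ 0.48306086 -0.21203252  0.12249533] [-0.55  0.18  0.52  2.09  0.62  1.01 -0.4 ]
cup rim exp (np.float64(324.55652265798767), np.float64(233.82349323388289))
key [ 0.61213499 -0.2495198   0.08      ]
keyaxis -26.56556374821333
```

Cup released. Now reorienting over the key with the tool vertical and the closing axis across the bow (yaw 63°).

```bash
python3 - <<'E'
from h import *
s=arm.sense()
go([.54,-.235,.28],ori(30,0))
go([.612,-.2495,.24],ori(63.4,0),frm=(np.array([.54,-.235,.28]),ori(30,0)))
E
```

```text
shift [-108.7   57.4 -116.7] turn [ -8.9  34.  -28.8] rows 6.3
shift [-48.6  55.1  40. ] turn [  0.    0.  -33.4] rows 4.7
```

carry_out:
  motion:
    - [1,[-16,4,-23],[0,0,0]]
    - [1,[-32,8,-43],[-1,5,-4]]
    - [1,[-50,18,-60],[-3,10,-8]]
    - [1,[-70,30,-75],[-4,15,-13]]
    - [1,[-88,40,-90],[-5,20,-17]]

```text
time_s: 15.65
tool_pos: [0.5192, -0.2318, 0.2398]
orientation: [1.761, 2.325, -0.315]
contact_force: [0.8, 0.3, 0.2]
gripper_width: 1.0
finger_force: 0.0
```

```bash
python3 - <<'E'
from h import *
go([.612,-.2495,.24],ori(63.4,0))
E
```

```text
shift [-41.   84.7   8.4] turn [ -9.5  14.9 -47.3] rows 7.1
```

carry_out:
  motion:
    - [1,[-6,12,1],[-1.3,2.1,-6.6]]
    - [1,[-12,24,2],[-2.6,4.2,-13.2]]
    - [1,[-18,36,4],[-3.9,6.2,-19.8]]
    - [1,[-24,48,5],[-5.2,8.2,-26]]
    - [1,[-30,60,6],[-6.2,9.7,-31]]

```text
time_s: 16.07
tool_pos: [0.5853, -0.2463, 0.2386]
orientation: [1.121, 2.853, -0.121]
contact_force: [-0.0, 0.5, 1.4]
gripper_width: 0.996
finger_force: 0.0
```

```bash
python3 - <<'E'
from h import *
go([.612,-.2495,.24],ori(63.4,0))
E
```

```text
shift [-21.8  15.8  -0. ] turn [ -3.4   5.2 -16.3] rows 2.4
```

carry_out:
  motion:
    - [1,[-8,6,0],[-1.2,1.8,-5.5]]
    - [1,[-15,11,0],[-2.3,3.5,-11]]
    - [1,[-22,16,0],[-3.4,5.2,-16]]
    - [1,[-22,16,0],[-3.4,5.2,-16.3]]
    - [1,[-22,16,0],[-3.4,5.2,-16.3]]

```text
time_s: 16.48
tool_pos: [0.6119, -0.2495, 0.2396]
orientation: [-0.735, -3.054, 0.005]
contact_force: [-0.9, -0.1, -0.9]
gripper_width: 0.998
finger_force: 0.0
```

```bash
python3 - <<'E'
from h import *
s=arm.sense();print(s['tool_pos'],s['orientation'],s['q'].round(2))
im,c=snap('wrist','w7');g=im.max(2)
u,v=proj(c,[.612,-.2495,.08]);print('exp',u,v)
m=((g<45)*255).astype(np.uint8);k=np.zeros_like(m);cv2.circle(k,(int(u),int(v)),70,255,-1);m&=k
for cs in cv2.findContours(m,0,1)[0]:
    if cv2.contourArea(cs)>100: print(cv2.minAreaRect(cs),cv2.contourArea(cs),cv2.boundingRect(cs),cv2.approxPolyDP(cs,3,True).reshape(-1,2).tolist())
it,ct=snap('top','t7');print('top cup exp',proj(ct,[.484,-.265,.07]))
E
```

```text
[ 0.61191134 -0.24954294  0.23960526] [-0.73471729 -3.05433175  0.00542812] [-0.07  0.38  0.52  1.46 -0.19  1.35  1.56]
exp 324.13094648768026 181.37292939530752
((322.0, 184.5), (10.0, 37.0), 0.0) 334.0 (317, 166, 11, 38) [[325, 166], [318, 167], [317, 173], [318, 202], [323, 203], [327, 202]]
top cup exp (np.float64(408.0468783693513), np.float64(217.02172670474286))
```

```bash
python3 - <<'E'
from h import *
c=viewer.get_calibration('wrist');c=dict(c,extrinsics=np.load('pics/w7.npy'))
s=arm.sense();r=R.from_rotvec(s['orientation']);p=s['tool_pos']
for uv in((322.5,203.5),(322.5,166),(317,185),(328,185)):
    q=onplane(c,*uv,.08);print(uv,q.round(4),'tool mm',(r.inv().apply(q-p)*1000).round(1))
im=cv2.imread('pics/w7.png').max(2)
print(im[160:208:2,322]);print(im[185,308:336]);print(im[172,308:336]);print(im[198,308:336])
t=cv2.imread('pics/t7.png')[190:245,385:435];t0=cv2.imread('pics/top0.png')[190:245,385:435]
# cup check in wrist: silhouettes vs top0 shift
(d,rs)=cv2.phaseCorrelate(np.float32(t0[12:48,8:45].mean(2)),np.float32(t[12:48,8:45].mean(2)));print('cup shift px',d,rs,np.abs(t.astype(int)-t0).mean())
E
```

```text
(322.5, 203.5) [ 0.6299 -0.2604  0.08  ] tool mm [-21.3  -2.1 160.6]
(322.5, 166) [ 0.5988 -0.2444  0.08  ] tool mm [ 13.7  -2.  160.6]
(317, 185) [ 0.6121 -0.2568  0.08  ] tool mm [ -3.7  -7.  160.6]
(328, 185) [ 0.6166 -0.2479  0.08  ] tool mm [ -3.7   2.9 160.6]
[116 116 133  60  10   6  21  17  25   8  19  17  15  24  14  15  21  19
  14   9  16  13 106 136]
[115 116 114 115 115 118 117 118 121  41  10  14  26  18  22   0  20  25
  12   7  88 121 116 118 115 120 116 119]
[118 116 114 115 117 117 114 117 123  45   9  12  11  21  21  17  13  12
  13   7 113 116 119 117 117 117 116 117]
[137 135 135 124 126 136 134 131 129  77  21  15  14  23   9  15  27  21
  22   7  72 136 136 133 134 131 132 133]
cup shift px (0.013553989577840042, 12.973285614104777) 0.1718794917066892 79.85527272727273
```

carry_out:
  motion:
    - [1,[-2,-1,25],[0,0,0]]
    - [1,[-4,-2,55],[0,0,0]]
    - [1,[-5.5,-2,85],[0,0,0]]
    - [1,[-5.5,-2,105],[0,0,0]]
    - [1,[-5.5,-2,105],[0,0,0]]

```text
time_s: 17.0
tool_pos: [0.614, -0.2506, 0.1318]
orientation: [-0.728, -3.051, 0.002]
contact_force: [-0.4, 0.1, -1.0]
gripper_width: 1.004
finger_force: 0.0
```

```bash
python3 - <<'E'
from h import *
s=arm.sense();r=R.from_rotvec(s['orientation']);p=s['tool_pos'];print(p,s['orientation'])
im,c=snap('wrist','w8');g=im.max(2)
u,v=proj(c,p+r.apply([0,0,p[2]-.08]));print('exp',u,v)
m=((g<60)*255).astype(np.uint8);k=np.zeros_like(m);cv2.circle(k,(int(u),int(v)),75,255,-1);m&=k
for cs in cv2.findContours(m,0,1)[0]:
    if cv2.contourArea(cs)>100: print(cv2.contourArea(cs),cv2.boundingRect(cs),cv2.approxPolyDP(cs,3,True).reshape(-1,2).tolist())
    if cv2.contourArea(cs)>500:
        x,y,w,h=cv2.boundingRect(cs)
        for uv in((x,y+h),(x+w,y+h),(x,y),(x+w,y)):print(uv,(r.inv().apply(onplane(c,*uv,.08)-p)*1000).round(1))
E
```

```text
[ 0.6140201  -0.25064341  0.13178758] [-7.28456879e-01 -3.05120086e+00  2.36788690e-03]
exp 323.0573792900028 226.05812712472286
867.0 (312, 196, 18, 59) [[315, 196], [313, 250], [326, 254], [328, 197]]
(312, 255) [-18.9  -6.8  51.7]
(330, 255) [-18.9   4.2  51.7]
(312, 196) [18.6 -6.4 51.9]
(330, 196) [18.6  4.  51.9]
```

carry_out:
  motion:
    - [1,[-2,-1,20],[0,0,1]]
    - [1,[-3.5,-1.4,45],[0,0,1]]
    - [1,[-3.5,-1.4,65],[0,0,1]]
    - [1,[-3.5,-1.4,79],[0,0,1]]
    - [1,[-3.5,-1.4,79],[0,0,1]]

```text
time_s: 17.47
tool_pos: [0.6186, -0.2547, 0.0561]
orientation: [-0.755, -3.049, 0.002]
contact_force: [-0.4, 0.1, -0.5]
gripper_width: 0.997
finger_force: 0.0
```

carry_out:
  motion:
    - [-1,[0,0,0],[0,0,0]]
    - [-1,[0,0,0],[0,0,0]]
    - [-1,[0,0,0],[0,0,0]]
    - [-1,[0,0,0],[0,0,0]]
    - [-1,[0,0,0],[0,0,0]]

```text
time_s: 17.88
tool_pos: [0.62, -0.2556, 0.0585]
orientation: [0.754, 3.046, -0.002]
contact_force: [0.7, -0.2, -0.1]
gripper_width: 0.302
finger_force: 0.0
```

```bash
python3 - <<'E'
from h import *
s=arm.sense();print(s['tool_pos'],s['orientation'],s['contact_force'],s['gripper_width'],s['finger_force'])
im,c=snap('wrist','w9');r=R.from_rotvec(s['orientation']);print(np.degrees(np.arctan2(r.as_matrix()[1,1],r.as_matrix()[0,1])))
E
```

```text
[ 0.61999487 -0.25562242  0.05849577] [ 7.53732291e-01  3.04603050e+00 -2.41540971e-03] [ 0.674363   -0.18578103 -0.12317056] 0.3017533295063392 0.0
62.20291060032941
```

carry_out:
  motion:
    - [-1,[0,0,0],[0,0,0]]
    - [-1,[0,0,0],[0,0,0]]
    - [-1,[0,0,0],[0,0,0]]
    - [-1,[0,0,0],[0,0,0]]
    - [-1,[0,0,0],[0,0,0]]

```text
time_s: 18.35
tool_pos: [0.6197, -0.2556, 0.058]
orientation: [0.754, 3.047, -0.002]
contact_force: [-1.0, 0.4, 6.2]
gripper_width: 0.106
finger_force: 59.6
```

```bash
python3 - <<'E'
from h import *
import time
s=arm.sense();print(s['tool_pos'],s['contact_force'],s['torque'],s['gripper_width'],s['finger_force'])
E
```

```text
[ 0.61971882 -0.25559518  0.05797324] [-1.03835934  0.36161953  6.22647204] [ 0.1413914   0.24909358 -0.04374595] 0.1059365409108524 59.61495280265808
```

The key is gripped at 9 mm. Pulling it straight up.

carry_out:
  motion:
    - [-1,[0,0,-6],[0,0,0]]
    - [-1,[0,0,-14],[0,0,0]]
    - [-1,[0,0,-26],[0,0,0]]
    - [-1,[0,0,-42],[0,0,0]]
    - [-1,[0,0,-60],[0,0,0]]

```text
time_s: 18.77
tool_pos: [0.6191, -0.2553, 0.1185]
orientation: [0.754, 3.048, -0.003]
contact_force: [-0.5, 0.0, -0.4]
gripper_width: 0.104
finger_force: 59.0
```

carry_out:
  motion:
    - [-1,[0,0,-35],[0,0,0]]
    - [-1,[0,0,-75],[0,0,0]]
    - [-1,[0,0,-110],[0,0,0]]
    - [-1,[0,0,-140],[0,0,0]]
    - [-1,[0,0,-140],[0,0,0]]

```text
time_s: 19.18
tool_pos: [0.6212, -0.2566, 0.2662]
orientation: [0.752, 3.037, -0.003]
contact_force: [1.4, -1.3, 0.5]
gripper_width: 0.107
finger_force: 59.0
```

```bash
python3 - <<'E'
from h import *
s=arm.sense();p=s['tool_pos'];r=R.from_rotvec(s['orientation']);print(p,s['contact_force'],s['gripper_width'])
im,c=snap('wrist','w10')
E=np.array(c['extrinsics'])
# expected pixel of bow-top ends and tip in hand
for n,q in(('bowtop c',[0,0,-.022]),('far',[-.015,0,-.022]),('near',[.015,0,-.022]),('near y+',[.015,.005,-.022]),('tip',[0,0,.052]),('shoulder near',[.0095,0,.024])):print(n,np.round(proj(c,p+r.apply(q)),1))
g=im.max(2)
for v in range(200,400,8):print(v,g[v,296:356:3])
go([.525,.1,.26],ori(102,0))
E
```

```text
[ 0.62115015 -0.25663096  0.26617217] [ 1.39525897 -1.28807344  0.5221893 ] 0.10708711499999218
bowtop c [322.3 297.5]
far [322.4 330.3]
near [322.3 262.4]
near y+ [335.7 262.4]
tip [323.  225.9]
shoulder near [322.8 229. ]
200 [147 147 144 145 145 146 148 145 145 143 145 145 146 145 142 145 148 147
 145 148]
208 [144 149 148 150 146 147 147 147 150 149 147 145 146 146 146 148 146 144
 148 148]
216 [145 148 144 145 147 145 147 146 113  53  58 106 146 146 146 147 148 146
 147 148]
224 [148 147 146 146 148 146 150 135  79  56  60  75 137 148 148 149 147 147
 145 145]
232 [146 147 144 146 148 148  21   5   5  11   0  15  11   5 151 148 149 150
 149 150]
240 [149 147 148 145 147 150   0   7  17   9  14   6  12   3 151 146 151 150
 149 151]
248 [151  82  57  59  57  14  18  21   8  13   0  13  12  10   4  56  59  59
 100 151]
256 [19 59 57 55 60  3 13 11 12 16 18 19 15 20  4 60 51 58 62 14]
264 [28 55 57 59 52  4 14 14 22 19 21 16 28 16  8 62 62 61 59 32]
272 [57 55 53 55 47 18 11 23 14 15 14 16 19 17 15 47 56 56 60 61]
280 [60 55 57 54  7 17  9 14  8 15 12 17 24  9 19  6 56 56 56 59]
288
[... 385 characters left out ...]
12  15  39  23   0
  21  10]
336 [ 13  13  12   8 119 113 111 112 112 108 108 108 104  99 104 108  11  15
  20  18]
344 [  5  12  13  14 100  95  99  97  97 107 111 111 117 113 114 111  19  14
  13  16]
352 [ 14   8  23  20  21  32  24  17  18   9  91 112 111 115 110 107  15   0
  17  16]
360 [ 19   7  17   4  22  26  30  25  17  23  31  96  94 105 105 100  19   6
  15  10]
368 [15  2 18 18 24 15 15  9 17 10  8 18 16 15  0 21 16 15 15 22]
376 [12  7 10  0 15 19 16 12 15 12  7  4 10 20 17 14  9 13 14  5]
384 [ 8 14  9  5 12  9 12 13  1 14 17  0 22 19  5 15 15 15 16 17]
392 [ 8  7 23  8 13  4 14  8 13 18 16 10 23 18 17 13 11  2 21 12]
shift [250.6 270.4   0.4] turn [ -0.2   0.5 -39.8] rows 8.8
```

```bash
python3 - <<'E'
from h import *
c=viewer.get_calibration('wrist');s=arm.sense();p=s['tool_pos'];r=R.from_rotvec(s['orientation'])
g=cv2.imread('pics/w10.png').max(2)
for v in range(208,234,1):print(v,g[v,312:340])
for n,q in(('blade near top',[.007,0,.024]),('blade near wedge',[.007,0,.045]),('tip',[0,0,.052]),('tip near',[.007,0,.052]),('neck near bot',[.0095,0,.024]),('neck top',[.0095,0,.01]),('bow near bot',[.015,0,.010])):print(n,np.round(proj(c,p+r.apply(q)),1))
E
```

```text
208 [145 145 147 146 146 147 147 148 150 147 148 149 148 147 147 148 146 145
 148 149 146 150 147 146 146 146 146 147]
209 [145 145 147 145 146 146 147 147 147 148 147 147 147 149 148 146 149 149
 148 147 147 147 148 147 146 148 148 147]
210 [145 145 145 147 147 146 148 148 148 149 147 148 145 147 146 147 146 146
 147 149 148 147 146 148 147 148 148 148]
211 [144 144 142 144 143 147 148 149 149 147 147 148 148 148 147 146 148 149
 149 148 148 146 147 148 150 147 148 149]
212 [144 144 145 143 146 147 147 146 149 149 147 148 151 148 148 152 148 149
 146 147 146 148 146 146 149 147 148 150]
213 [144 144 147 146 147 148 148 152 148 141 143 144 145 144 143 144 144 143
 149 147 146 148 145 146 145 148 148 148]
214 [143 145 142 150 147 146 148 149 141 110 111 114 117 114 114 111 113 118
 148 146 142 143 144 147 145 148 148 148]
215 [147 147 148 145 148 148 149 151 107  49  50  47  53  55  58  54  52  99
 150 146 146 146 144 144 144 146 146 148]
216 [148 147 147 146 149 146 150 150 113  57  48  53  54  55  58  62  54 106
 149 147 146 145 142 146 144 144 146 148]
217 [148 148 148 149 148 147 
[... 1470 characters left out ...]
5  20
   9  18  10   0   0  66 155 151 151 148]
230 [151 152  39   0   8  13   0  18  14   4  10  12  18  12   1   8  15  11
   8   9  10   7  15   0 156 153 149 147]
231 [153 127  25  13   3   8   4  13   5   4   3   9  19  10  18  19   0   8
  10   6  10   3   7   3 148 150 151 150]
232 [153 127  21   3  15   5  15  13   5   1   6  11   2  13   0   6   5  15
  13  10  11  20  12   5 123 151 151 150]
233 [153 128  28   5  16  16   0  13  10  13   8  11   6   8   6  14  24   5
   7  15  13  10  18   0 122 152 153 148]
blade near top [322.9 233.5]
blade near wedge [323. 219.]
tip [323.1 225.9]
tip near [323.1 214.8]
neck near bot [322.9 228.9]
neck top [322.8 240.4]
bow near bot [322.7 229.4]
```

carry_out:
  motion:
    - [-1,[28,30,0],[0,0,0]]
    - [-1,[56,60,0],[0,0,0]]
    - [-1,[84,90,0],[0,0,0]]
    - [-1,[112,120,0],[0,0,0]]
    - [-1,[140,150,0],[0,0,0]]

```text
time_s: 19.65
tool_pos: [0.5638, -0.0554, 0.2565]
orientation: [0.755, 3.048, -0.003]
contact_force: [1.3, 0.6, 0.0]
gripper_width: 0.106
finger_force: 59.0
```

carry_out:
  motion:
    - [-1,[28,30,0],[0,0,-6]]
    - [-1,[56,60,0],[0,0,-12]]
    - [-1,[84,90,0],[0,0,-19]]
    - [-1,[105,113,0],[0,0,-26]]
    - [-1,[111,120,0],[0,0,-33]]

```text
time_s: 20.07
tool_pos: [0.5207, 0.1069, 0.2561]
orientation: [-0.163, 3.137, -0.001]
contact_force: [0.6, 0.5, -0.8]
gripper_width: 0.106
finger_force: 58.9
```

carry_out:
  motion:
    - [-1,[0,0,0],[0,0,-6]]
    - [-1,[0,0,0],[0,0,-7]]
    - [-1,[0,0,0],[0,0,-7]]
    - [-1,[0,0,0],[0,0,-7]]
    - [-1,[0,0,0],[0,0,-7]]

```text
time_s: 20.48
tool_pos: [0.5231, 0.1, 0.2565]
orientation: [-0.328, 3.123, -0.004]
contact_force: [-0.4, 0.3, -0.1]
gripper_width: 0.106
finger_force: 58.9
```

```bash
python3 - <<'E'
from h import *
s=arm.sense();print(s['tool_pos'],s['q'].round(2),s['gripper_width'])
r=R.from_rotvec(s['orientation']);print('yaw',np.degrees(np.arctan2(r.as_matrix()[1,1],r.as_matrix()[0,1])))
go([LOCK[0],LOCK[1],.225],ori(102,0))
E
```

```text
[0.52306267 0.10003387 0.25645638] [-0.53  0.08  0.27  1.74 -0.02  1.33  1.53] 0.10599728192236864
yaw 101.97543448603244
shift [ -1.8 -24.7  31.5] turn [-0.1  0.1 -0. ] rows 1.0
```

```bash
cat >> h.py <<'E'
def ring(f,guess=LOCK,rad=75,lo=120):
    im,c=snap('wrist',f);g=im.max(2)
    return im,c,g
E
python3 - <<'E'
from h import *
s=arm.sense();p=s['tool_pos'];r=R.from_rotvec(s['orientation'])
im,c,g=ring('w11')
u,v=proj(c,LOCK);print('exp lock',u,v)
for n,q in(('tip',[0,0,.052]),('wedge near',[.007,0,.045])):print(n,np.round(proj(c,p+r.apply(q)),1))
u,v=int(u),int(v);sub=g[v-50:v+60,u-50:u+50];print(np.percentile(sub,[5,25,50,75,95]))
hsv=cv2.cvtColor(im,cv2.COLOR_RGB2HSV);Y=(hsv[...,0]>12)&(hsv[...,0]<30)&(hsv[...,1]>120)&(hsv[...,2]>80);ys,xs=np.nonzero(Y[v-60:v+60,u-60:u+60]);print('orange pin',xs+u-60,ys+v-60)
for y in range(v-44,v+48,4):print(y,g[y,u-48:u+50:4])
E
```

```text
exp lock 292.58418903173396 195.7075759424808
tip [323.6 225.1]
wedge near [323.5 218.1]
[ 18.    92.   123.   131.   181.05]
orange pin [293 294 295 292 293 294 295 296 292 293 294 295 296 297] [200 200 200 201 201 201 201 201 202 202 202 202 202 202]
151 [ 90  93  88  89  91  90  93  91  89  91  84  86  83  80 112 124 120 120
 124 120 121 124 120 120 122]
155 [ 92  93  91  93  92  90  92  87  92  91  82  96  99 101 102  83 117 123
 119 122 121 122 118 124 121]
159 [ 90  89  96  92  90  89  90  91  90 101  84 100  99  99 102  95  88  94
 122 120 121 119 121 123 125]
163 [ 90  93  92  90  90  89  94  92 101 129 185 184 181 183 122 126  92  94
  95 117 124 122 123 123 120]
167 [ 90  89  91  91  91  90  92  98 181 181 182 180 177 177 182 179 183 102
  95 102 123 121 122 121 123]
171 [ 94  88  90  92  88  93 144 180 175 180 199 183 180 181 184 181 183 181
 138 101 110 122 120 123 122]
175 [ 91  90  92  90  93  96 185 181 179 170   9  29  26  24  13 162 181 184
 183 123 102 119 122 123 122]
179 [ 90  91  93  90  94 178 181 180  22  88  97 100  97 107 107 109 108 183
 180 179 100 120 122 
[... 913 characters left out ...]
  85  77  80  91 139 180 180
 185 137  89  86 119 121 120]
219 [127 127 129 129 128 128 125 182 175 177 180 194 183 182 181 177 178 180
 180 101  92  88 120 120 118]
223 [122 123 128 126 127 124 127 127 125 181 181 184 180 178 180 184 184 115
 121  98  89  90 122 121 121]
227 [128 128 127 125 125 126 127 129 125 128 136 161 156 153 156 115 120 122
  11  20  17  18   0 122 121]
231 [127 127 126 127 125 126 127 131 126 128 129 125 130 120 118 119 117 123
  14  23  15  22   8 117 120]
235 [124 124 125 125 126 127 128 127 127 125 129 127 126 117 116 119 121 123
  18  22  21  23  17  72 131]
239 [127 127 128 126 127 124 126 127 128 128 126 127 127 134 119 119 120 125
  11  21  12  17  14  34 131]
```

```bash
cat >> h.py <<'E'
def meas(f,gu,gv,rad=50):
    s=arm.sense();p=s['tool_pos'];r=R.from_rotvec(s['orientation']);im,c=snap('wrist',f);g=im.max(2)
    k=np.zeros_like(g);cv2.circle(k,(gu,gv),rad,255,-1)
    m=(((g>168)*255).astype(np.uint8))&k
    cs=max(cv2.findContours(m,0,1)[0],key=cv2.contourArea);(eu,ev),ax,an=cv2.fitEllipse(cv2.convexHull(cs))
    k2=np.zeros_like(g);cv2.circle(k2,(int(eu),int(ev)),13,255,-1)
    d=(((g<90)*255).astype(np.uint8))&k2
    ds=max(cv2.findContours(d,0,1)[0],key=cv2.contourArea);rc=cv2.minAreaRect(ds)
    print('ring',round(eu,1),round(ev,1),np.round(ax,1),'slot',np.round(rc[0],1),np.round(rc[1],1),round(rc[2],1))
    for n,uv in(('ring',(eu,ev)),('slot',rc[0])):
        q=onplane(c,*uv,.138);print(n,q.round(4),'tool mm',(r.inv().apply(q-p)*1000).round(1))
    for n,q in(('tip',[0,0,.052]),('wedge',[.007,0,.045]),('bowfar',[-.015,0,-.022])):print(n,np.round(proj(c,p+r.apply(q)),1),end=' ')
    print(p.round(4),s['contact_force'].round(1))
    return im,c,g,p,r
E
python3 - <<'E'
from h import *
im,c,g,p,r=meas('w12',292,195)
print('blade row',g[219,312:340],'blade col',g[208:228,325])
E
```

```text
ring 292.8 194.5 [65.1 68.5] slot [293. 194.] [18.  8.] 90.0
ring [0.529  0.0763 0.138 ] tool mm [ -0.7 -24.3 118.6]
slot [0.5286 0.0764 0.138 ] tool mm [ -0.3 -24.1 118.6]
tip [323.6 225.1] wedge [323.6 218.2] bowfar [323.2 329.2] [0.5231 0.1002 0.2565] [ 0.2 -0.4 -0.4]
blade row [178 179 183 175 178 133 117 121 104  90  90  90  90  92  90  90  88 108
 122 120 117 121 122 123 119 117 121 119] blade col [119 118 118 120 119 125 112  85  88  92  86  92  88  88  90  93  90  81
  26  16]
```

carry_out:
  motion:
    - [-1,[-1,-10,5],[0,0,0]]
    - [-1,[-2,-18,20],[0,0,0]]
    - [-1,[-2.5,-25.2,36],[0,0,0]]
    - [-1,[-2.5,-25.2,50],[0,0,0]]
    - [-1,[-2.5,-25.2,56],[0,0,0]]

```text
time_s: 21.0
tool_pos: [0.5302, 0.0749, 0.1984]
orientation: [0.33, -3.123, 0.005]
contact_force: [-0.2, 0.4, -0.1]
gripper_width: 0.106
finger_force: 58.9
```

carry_out:
  motion:
    - [-1,[0,0,0],[0,0,0]]
    - [-1,[0,0,0],[0,0,0]]
    - [-1,[0,0,0],[0,0,0]]
    - [-1,[0,0,0],[0,0,0]]
    - [-1,[0,0,0],[0,0,0]]

```text
time_s: 21.42
tool_pos: [0.5313, 0.0768, 0.2014]
orientation: [-0.334, 3.121, -0.003]
contact_force: [-0.2, -0.4, 0.4]
gripper_width: 0.105
finger_force: 58.9
```

```bash
python3 - <<'E'
from h import *
s=arm.sense();p=s['tool_pos'];r=R.from_rotvec(s['orientation']);im,c=snap('wrist','w13');g=im.max(2)
print(p,s['contact_force'].round(1));q=p+r.apply([0,0,.052])
for n,t in(('lock',LOCK),('tip',q),('wedge',p+r.apply([.007,0,.045])),('slotnear',p+r.apply([.008,0,p[2]-.138])),('slotfar',p+r.apply([-.008,0,p[2]-.138]))):print(n,np.round(proj(c,t),1))
for v in range(180,246,2):print(v,g[v,296:356:2])
E
```

```text
[0.53128148 0.0768497  0.20140731] [-0.2 -0.4  0.4]
lock [323.3 216. ]
tip [323.6 225.1]
wedge [323.6 218.2]
slotnear [323.6 206.2]
slotfar [323.6 230.2]
180 [ 99 100 112 160 183 181 179 186 186 186 182 181 182 182 179 183 180 186
 188 189 183 184 180 182 178 144 104  94  99 107]
182 [ 98 161 182 180 180 183 180 183 187 199 182 183 182 180 179 182 181 184
 187 187 181 183 175 175 175 175 183 138  95 103]
184 [186 183 181 179 179 180 183 180 186 195 192 180 182 180 180 183 181 186
 194 185 184 186 175 176 174 179 176 181 174 123]
186 [183 183 182 180 180 176 182 181 182 206 201 175 177 175 175 180 176 181
 182 192 183 182 173 172 177 177 177 180 184 118]
188 [173 185 182 181 183 179 180 185 169 104  13  23  19  22  21  20   8  18
  16 132 187 184 173 175 177 174 179 182 161 156]
190 [144 134 133 170 170 184 185 103  24   8  17  26  23  35  31  16  27  33
  14  15   3 159 176 176 175 176 174 188 180 178]
192 [139 146 138 136 137 118  16  12  21  23  11  18   8  19  14  12  17  12
  18  16  23  15  44 161 178 185 195 183 177 176]
194 [136 138 140 129  98  78  77  87  86  87  87  97  92 
[... 2544 characters left out ...]
 21  19  25  28
  12  12  76 109 127 130 100 141 183 180 185 184]
236 [182 181 183 209 128  90  95  90  59  24  19  20   1  20  20  22  20  20
  20  23  41  85  84  82 127 194 191 184 182 182]
238 [183 181 189 194 185 175 130  87 102  24  11  13  14  18  22  15  17  21
  23  10  27  78 124 173 171 170 189 187 187 185]
240 [182 183 186 183 181 183 180 173 133  13  19  16  25  20  13  21  21  21
  14   5  22 173 169 170 169 170 185 190 188 187]
242 [130 187 187 183 185 184 181 185 199   0  14  18  24  18  11  18  24  20
  24  17   0 177 171 173 172 173 172 188 116 175]
244 [190 187 111  85  88  83  83  88  12  20  15  24  11   6  18  25  17  23
  20  19  13  16  78  86  83  85  84 189 192 118]
```

The blade (u≈325, row 213.5 at its near edge) lines up with the slot (u≈324.5, near end at row 203). A trim of about -0.7 mm in x, then lowering into the mouth.

carry_out:
  motion:
    - [-1,[-0.7,-0.3,3],[0,0,0]]
    - [-1,[-0.7,-0.3,6],[0,0,0]]
    - [-1,[-0.7,-0.3,9],[0,0,0]]
    - [-1,[-0.7,-0.3,12],[0,0,0]]
    - [-1,[-0.7,-0.3,14],[0,0,0]]

```text
time_s: 21.88
tool_pos: [0.5314, 0.0764, 0.186]
orientation: [-0.334, 3.123, -0.004]
contact_force: [-0.2, -0.2, -0.7]
gripper_width: 0.109
finger_force: 58.9
```

carry_out:
  motion:
    - [-1,[0,0,1],[0,0,0]]
    - [-1,[0,0,2],[0,0,0]]
    - [-1,[0,0,3],[0,0,0]]
    - [-1,[0,0,4],[0,0,0]]
    - [-1,[0,0,4],[0,0,0]]

```text
time_s: 22.3
tool_pos: [0.5316, 0.0765, 0.1825]
orientation: [-0.334, 3.122, -0.004]
contact_force: [0.2, -0.6, 0.7]
gripper_width: 0.105
finger_force: 58.9
```

The tip is about 7 mm into the slot with no force. Pressing on with a small wiggle.

carry_out:
  motion:
    - [-1,[0,0,2],[0,0,2]]
    - [-1,[0,0,4],[0,0,-2]]
    - [-1,[0,0,6],[0,0,2]]
    - [-1,[0,0,8],[0,0,-2]]
    - [-1,[0,0,9],[0,0,0]]

```text
time_s: 22.72
tool_pos: [0.5312, 0.0764, 0.1737]
orientation: [-0.34, 3.123, -0.003]
contact_force: [-2.4, -0.2, 3.3]
gripper_width: 0.102
finger_force: 59.4
```

carry_out:
  motion:
    - [-1,[0,0,1],[0,0,2]]
    - [-1,[0,0,2],[0,0,-2]]
    - [-1,[0,0,3],[0,0,2]]
    - [-1,[0,0,4],[0,0,-2]]
    - [-1,[0,0,4],[0,0,0]]

```text
time_s: 23.13
tool_pos: [0.5313, 0.0763, 0.1696]
orientation: [-0.34, 3.122, -0.004]
contact_force: [-3.4, 0.0, -0.0]
gripper_width: 0.107
finger_force: 59.1
```

```bash
python3 - <<'E'
from h import *
s=arm.sense();p=s['tool_pos'];r=R.from_rotvec(s['orientation']);im,c=snap('wrist','w14');g=im.max(2)
print(p,s['contact_force'].round(1),s['torque'].round(2))
print('bowfar',proj(c,p+r.apply([-.015,0,-.022])))
for v in range(316,342,2):print(v,g[v,304:344:4])
print([int(x) for x in g[190:240,325]])
E
```

```text
[0.53125649 0.07628635 0.16957905] [-3.4  0.  -0. ] [-0.11  0.48  0.04]
bowfar (np.float64(323.1645786708619), np.float64(329.13260324985833))
316 [20 34 26 29 28 21 13 29 25 36]
318 [30 22 17 31 28 19 22 26 25 35]
320 [32 25 24 28 30 28 31 33 68 31]
322 [26 27 20 98 91 90 88 90 87 39]
324 [ 26  24  20 134 134 136 137 138  99  34]
326 [ 30  37  20 136 135 134 137 136 113  33]
328 [ 23  61  27 136 134 134 137 135 114  31]
330 [ 30 114  36 133 135 134 134 135 145  30]
332 [ 28 118  37 136 135 134 134 133 146  32]
334 [ 26 121  51 137 134 134 132 135 141  24]
336 [ 27 141 138 134 137 135 136 135 137 139]
338 [ 28 137 136 135 136 136 137 136 137 127]
340 [ 23 138 134 135 132 133 131 133 133 125]
[189, 186, 187, 186, 187, 185, 187, 186, 186, 185, 186, 187, 189, 173, 65, 27, 22, 23, 20, 28, 69, 99, 95, 95, 121, 166, 172, 174, 161, 134, 148, 102, 94, 94, 97, 83, 15, 19, 13, 20, 23, 14, 22, 14, 15, 25, 13, 14, 18, 20]
```

```bash
python3 - <<'E'
from h import *
for f in('w10','w11','w12','w13','w14'):
    g=cv2.imread(f'pics/{f}.png').max(2).astype(int);print(f,[ [int(v) for v in range(300,345) if g[v,u]<50<=60<g[v+1,u] or (g[v,u]<60 and g[v+1,u]>=60)] for u in(318,325,332)],'neartop/bow bottom',[v for v in range(195,260) if g[v,325]>=40 and g[v+1,325]<40][-2:], 'bowcols@300', g[300,300:350:2].tolist() if f in('w13','w14') else '')
c=viewer.get_calibration('wrist');s=arm.sense();p=s['tool_pos'];r=R.from_rotvec(s['orientation'])
for z in(-.022,-.026,-.03):print(z,proj(c,p+r.apply([-.015,0,z])),proj(c,p+r.apply([.015,0,z+.032])))
E
```

```text
w10 [[322, 325], [322], [322]] neartop/bow bottom [225] bowcols@300 
w11 [[321], [321], [321]] neartop/bow bottom [225] bowcols@300 
w12 [[321], [321], [321]] neartop/bow bottom [225] bowcols@300 
w13 [[321], [321], [321]] neartop/bow bottom [203, 225] bowcols@300 [19, 20, 19, 28, 29, 24, 16, 21, 19, 23, 9, 22, 21, 16, 19, 14, 22, 15, 19, 34, 31, 18, 27, 29, 31]
w14 [[321], [321], [321]] neartop/bow bottom [204, 225] bowcols@300 [32, 28, 28, 24, 27, 32, 20, 11, 25, 25, 23, 20, 21, 24, 21, 28, 26, 17, 13, 28, 31, 21, 26, 30, 25]
-0.022 (np.float64(323.1949099386373), np.float64(329.0502504510992)) (np.float64(323.3692131261352), np.float64(228.37571027707324))
-0.026 (np.float64(323.15736945197733), np.float64(335.9323887981047)) (np.float64(323.34142311682274), np.float64(231.7435218062894))
-0.03 (np.float64(323.1175608480384), np.float64(343.2303314750292)) (np.float64(323.3122004855465), np.float64(235.28494971368562))
```

No slip in hand (the bow edge stays at row 321). Pressing on, relieving the sideways force by +0.5 mm.

carry_out:
  motion:
    - [-1,[0.3,0,1],[0,0,2]]
    - [-1,[0.5,0,2],[0,0,-2]]
    - [-1,[0.5,0,3],[0,0,2]]
    - [-1,[0.5,0,4],[0,0,-2]]
    - [-1,[0.5,0,4],[0,0,0]]

```text
time_s: 23.6
tool_pos: [0.5321, 0.0766, 0.1666]
orientation: [-0.34, 3.119, -0.003]
contact_force: [2.2, 1.1, 1.7]
gripper_width: 0.11
finger_force: 59.2
```

carry_out:
  motion:
    - [-1,[0,0,1],[0,0,2]]
    - [-1,[0,0,2],[0,0,-2]]
    - [-1,[0,0,3],[0,0,2]]
    - [-1,[0,0,3],[0,0,-2]]
    - [-1,[0,0,3],[0,0,0]]

```text
time_s: 24.02
tool_pos: [0.532, 0.0765, 0.1631]
orientation: [-0.341, 3.119, -0.003]
contact_force: [2.7, -1.3, -0.2]
gripper_width: 0.11
finger_force: 58.9
```

carry_out:
  motion:
    - [-1,[-0.2,0,1],[0,0,2]]
    - [-1,[-0.2,0,2],[0,0,-2]]
    - [-1,[-0.2,0,3],[0,0,2]]
    - [-1,[-0.2,0,3],[0,0,-2]]
    - [-1,[-0.2,0,3],[0,0,0]]

```text
time_s: 24.43
tool_pos: [0.5324, 0.0765, 0.1617]
orientation: [-0.34, 3.119, -0.002]
contact_force: [-4.6, -1.0, 13.7]
gripper_width: 0.109
finger_force: 61.2
```

```bash
python3 - <<'E'
from h import *
s=arm.sense();print(s['tool_pos'],s['contact_force'],s['torque'].round(2));im,c=snap('wrist','w15')
g=cv2.imread('pics/w15.png').max(2).astype(int)
print('bow far',[ [int(v) for v in range(300,345) if (g[v,u]<60 and g[v+1,u]>=60)] for u in(318,325,332)],g[196:230,325].tolist())
E
```

```text
[0.53243605 0.0765248  0.16172348] [-4.57947353 -0.99353802 13.69498639] [-0.28  0.96  0.01]
bow far [[321], [321], [321]] [180, 179, 179, 179, 180, 180, 179, 182, 181, 177, 136, 21, 18, 25, 24, 16, 36, 79, 97, 95, 97, 98, 116, 119, 120, 119, 110, 102, 106, 85, 16, 5, 18, 20]
```

carry_out:
  motion:
    - [-1,[0,0,0.5],[0,0,2]]
    - [-1,[0,0,1],[0,0,-2]]
    - [-1,[0,0,1.2],[0,0,2]]
    - [-1,[0,0,1.2],[0,0,-2]]
    - [-1,[0,0,1.2],[0,0,0]]

```text
time_s: 24.9
tool_pos: [0.5326, 0.0765, 0.1616]
orientation: [-0.34, 3.118, -0.002]
contact_force: [-8.0, -2.1, 23.2]
gripper_width: 0.105
finger_force: 62.6
```

```bash
python3 - <<'E'
from h import *
s=arm.sense();print(s['tool_pos'],s['contact_force'],s['torque'].round(2));im,c=snap('wrist','w16')
g=cv2.imread('pics/w16.png').max(2).astype(int)
print('bow far',[ [int(v) for v in range(300,345) if (g[v,u]<60 and g[v+1,u]>=60)] for u in(318,325,332)],g[196:230,325].tolist())
E
```

```text
[0.53260403 0.07651464 0.16156286] [-8.0287124  -2.1199289  23.21900769] [-0.47  1.86  0.08]
bow far [[321], [321], [321]] [180, 181, 179, 179, 179, 180, 181, 180, 182, 169, 99, 16, 19, 22, 12, 14, 51, 90, 98, 96, 96, 105, 120, 118, 117, 118, 113, 105, 105, 88, 17, 17, 17, 20]
```

It stopped at z 0.1616, exactly where the shoulder should seat (0.162), and more push only raised the force, so the key is home. Easing the push and turning clockwise.

carry_out:
  motion:
    - [-1,[0.2,0,-0.5],[0,0,0]]
    - [-1,[0.2,0,-0.5],[0,0,5]]
    - [-1,[0.2,0,-0.5],[0,0,10]]
    - [-1,[0.2,0,-0.5],[0,0,15]]
    - [-1,[0.2,0,-0.5],[0,0,20]]

```text
time_s: 25.37
tool_pos: [0.5325, 0.0755, 0.1616]
orientation: [0.221, 3.129, -0.002]
contact_force: [-5.0, -4.5, 18.8]
gripper_width: 0.108
finger_force: 62.0
```

```bash
python3 - <<'E'
from h import *
s=arm.sense();r=R.from_rotvec(s['orientation']);print(s['tool_pos'],s['contact_force'],'tool F',r.inv().apply(s['contact_force']).round(1),s['torque'].round(2),s['q'].round(2))
E
```

```text
[0.53252597 0.07548913 0.16160102] [-5.04218173 -4.53546909 18.75389553] tool F [  4.3  -5.2 -18.8] [-1.13  1.38  0.06] [-0.52  0.16  0.32  1.86 -0.05  1.13  1.25]
```

carry_out:
  motion:
    - [-1,[0.2,-0.2,0],[0,0,6]]
    - [-1,[0.2,-0.2,0],[0,0,12]]
    - [-1,[0.2,-0.2,0],[0,0,18]]
    - [-1,[0.2,-0.2,0],[0,0,24]]
    - [-1,[0.2,-0.2,0],[0,0,30]]

```text
time_s: 25.78
tool_pos: [0.5322, 0.0745, 0.1616]
orientation: [1.025, 2.964, -0.002]
contact_force: [-7.4, -7.5, 21.8]
gripper_width: 0.11
finger_force: 62.2
```

```bash
python3 - <<'E'
from h import *
s=arm.sense();r=R.from_rotvec(s['orientation']);print(s['tool_pos'],s['contact_force'],'tool F',r.inv().apply(s['contact_force']).round(1),s['torque'].round(2),s['q'].round(2))
E
```

```text
[0.53222348 0.07445709 0.16161882] [-7.36953766 -7.54881478 21.83748087] tool F [  1.  -10.5 -21.9] [-1.9   1.69  0.13] [-0.56  0.16  0.37  1.86 -0.06  1.13  0.74]
```

carry_out:
  motion:
    - [-1,[0,-0.4,0],[0,0,6]]
    - [-1,[0,-0.5,0],[0,0,12]]
    - [-1,[0,-0.5,0],[0,0,18]]
    - [-1,[0,-0.5,0],[0,0,24]]
    - [-1,[0,-0.5,0],[0,0,30]]

```text
time_s: 26.2
tool_pos: [0.5312, 0.0733, 0.1616]
orientation: [1.758, 2.598, -0.002]
contact_force: [-10.8, -10.5, 26.4]
gripper_width: 0.104
finger_force: 62.8
```

```bash
python3 - <<'E'
from h import *
s=arm.sense();r=R.from_rotvec(s['orientation']);print(s['tool_pos'],s['contact_force'],'tool F',r.inv().apply(s['contact_force']).round(1),s['torque'].round(2),'yaw',np.degrees(np.arctan2(r.as_matrix()[1,1],r.as_matrix()[0,1])))
E
```

```text
[0.53120991 0.07325485 0.16161105] [-10.75427599 -10.51015005  26.39919997] tool F [ -5.9 -13.9 -26.4] [-2.49  2.78  0.18] yaw 21.814757624098593
```

carry_out:
  motion:
    - [-1,[-0.2,-0.4,-0.4],[0,0,4]]
    - [-1,[-0.3,-0.7,-0.4],[0,0,8]]
    - [-1,[-0.3,-0.7,-0.4],[0,0,12]]
    - [-1,[-0.3,-0.7,-0.4],[0,0,16]]
    - [-1,[-0.3,-0.7,-0.4],[0,0,19]]

```text
time_s: 26.62
tool_pos: [0.5299, 0.0729, 0.1616]
orientation: [2.162, 2.275, -0.003]
contact_force: [-13.7, -7.7, 26.5]
gripper_width: 0.103
finger_force: 62.8
```

```bash
python3 - <<'E'
from h import *
s=arm.sense();r=R.from_rotvec(s['orientation']);print(s['tool_pos'],s['contact_force'],'tool F',r.inv().apply(s['contact_force']).round(1),s['torque'].round(2),'yaw',np.degrees(np.arctan2(r.as_matrix()[1,1],r.as_matrix()[0,1])))
im,c=snap('wrist','w17');hsv=cv2.cvtColor(im,cv2.COLOR_RGB2HSV);g=im.max(2)
Y=(hsv[...,0]>12)&(hsv[...,0]<30)&(hsv[...,1]>120)&(hsv[...,2]>80);Y[:180]=0;Y[250:]=0;Y[:,:280]=0;Y[:,370:]=0;print('pin',np.argwhere(Y)[:6].tolist())
for v in range(190,228,3):print(v,g[v,286:366:3])
g=g.astype(int);print('bow far',[ [int(v) for v in range(300,345) if (g[v,u]<60 and g[v+1,u]>=60)] for u in(318,325,332)])
E
```

```text
[0.52990412 0.07293967 0.16157267] [-13.73654737  -7.68959638  26.45117989] tool F [ -7.1 -14.1 -26.4] [-2.13  3.49  0.19] yaw 2.9081707892367015
pin []
190 [119 106 102 107 109 119 120 120 123 121 121 119 123 139  78 126 128 123
 122 126 126 127 106 119 114 115 118]
193 [113 108 106 107 111 120 120 135 139 163 173 179 185 184  72 182 177 143
 125 125 127 128 109 119 118 114 117]
196 [108 108 107 107 135 131 182 180 181 177 177 178 181 185 166 180 178 178
 174 158 127 128 126 121 120 122 117]
199 [108 104 106 160 178 132 180 180 179 176 179 178 180 182 181 179 179 178
 164 167 166 172 155 105 120 121 116]
202 [108 103 175 171 177 176 177 173 180 177 176 180 178 183 186 180 164 163
 166 169 165 171 171 135 119 118 124]
205 [116 172 173 172 172 176 180 171 170 178 177 181 179 187 185 166 166 162
 168 166 169 171 149 166 170 117 121]
208 [173 173 170 171 170 174 188 178 177 169 164  94  11  11   9 152 171 166
 168 165 171 206 167 167 166 162 118]
211 [171 172 171 171 172 174 165   3  18  22  13  25  28  21  17   9  15  20
 155 174 169 167 167 164 166 165 155]
214 [173 172 173 171 171 129  24  32  27  27  31  58  79  87 112 108 114 108
 111  54 121 167 166 167 166 163 169]
217 [172 173 170 174  96  49  89 101 118 109 109 109 109 111 114 129 142 154
 154 166  21 155 166 164 166 167 165]
220 [177 174 177  79 109 110 109 110 119 128 142 157 168 156 153 151 151 152
 153 159  27   7 159 167 166 165 171]
223 [172 176  34 131 142 158 164 161 158 152 159 142 142 131 123 154 151 153
 151 156  16  18  19 170 165 170 176]
226 [173 179  25 155 154 157 159 159 136 131  67  55  51  54  54  71 155 154
 152 155  31  26  25  14 176 180 167]
bow far [[322], [322], [321]]
```

The plug's edge in the picture lags the gripper by about 11°, which is the key's play, so the plug is near 1.53 rad. I'll relieve the side force, turn 2° more and check.

carry_out:
  motion:
    - [-1,[-0.3,-0.5,-0.3],[0,0,1]]
    - [-1,[-0.6,-1,-0.3],[0,0,2]]
    - [-1,[-0.6,-1.2,-0.3],[0,0,2]]
    - [-1,[-0.6,-1.2,-0.3],[0,0,2]]
    - [-1,[-0.6,-1.2,-0.3],[0,0,2]]

```text
time_s: 27.08
tool_pos: [0.5293, 0.0729, 0.1617]
orientation: [2.196, 2.241, -0.0]
contact_force: [-8.6, -6.6, 19.6]
gripper_width: 0.105
finger_force: 61.9
```

```bash
python3 - <<'E'
from h import *
s=arm.sense();r=R.from_rotvec(s['orientation']);p=s['tool_pos'];print(p,s['contact_force'],'tool F',r.inv().apply(s['contact_force']).round(1),s['torque'].round(2),'yaw',np.degrees(np.arctan2(r.as_matrix()[1,1],r.as_matrix()[0,1])),s['finger_force'])
im,c=snap('wrist','w18');g=im.max(2).astype(int)
# plug top edge: per column the last dark->plug transition
P=[]
for u in range(298,342,2):
    col=g[200:232,u];d=[i for i in range(len(col)-1) if col[i]<60 and col[i+1]>=60]
    if d:P.append(onplane(c,u,200+d[0]+.5,.138)[:2])
P=np.array(P);vx,vy,x0,y0=cv2.fitLine(P.astype(np.float32),cv2.DIST_HUBER,0,.001,.001).ravel();e=np.degrees(np.arctan2(vy,vx));print('edge dir',e,'mod90',e%90,len(P))
im,c=snap('top','t18');t=im.astype(int);t0=cv2.imread('pics/top0.png')[:,:,::-1].astype(int)
d=cv2.absdiff(im,cv2.imread('pics/top0.png')[:,:,::-1]).max(2)
print('cup area diff',d[200:240,390:432].mean(),'adapter',d[178:204,438:464].mean(),'lenses',d[165:272,175:215].mean(),'bowl',d[128:158,348:378].mean())
x=t[200:242,388:432].mean(2).astype(np.float32);y=t0[200:242,388:432].mean(2).astype(np.float32);print('cup shift',cv2.phaseCorrelate(y,x))
E
```

```text
[0.52934934 0.07287977 0.16166518] [-8.57137507 -6.60509886 19.63646329] tool F [ -6.5  -8.7 -19.6] [-1.64  1.99  0.21] yaw 1.1526571551764528 61.90133571624756
edge dir 11.380129 mod90 11.380129 21
cup area diff 22.682142857142857 adapter 9.356508875739644 lenses 8.464719626168224 bowl 8.506666666666666
cup shift ((0.05574275129895767, 0.00549182961506034), 0.6827922416027681)
```

The plug edge is square with the box again (11.4°), so it has turned a full 90°. The bow hasn't slipped in the grip. The top view shows the cup within 0.1 px of its original place and the other objects undisturbed. Handing in.

```bash
python3 -c "
from h import *
print(hand_in())"
```

```text
the job is handed in; nothing more can be done
None
```

I handed the job in at about 27 s on the robot's clock; no verdict came back. By my measurements, all five balls are in the hopper, the empty cup is back in its place on the shelf, and the key is fully home, gripped and held a quarter turn clockwise at the stop.

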